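Unload the lens bonding clamp

TASK

The lens in the bonding clamp has cured. Pull both knurled collars off their posts and set them on the grey mat, then lift the bridge off and lay it on the mat beside them, and move the lens to the purple job tray, flat on the tray floor beside its mate without stacking. Then put the bridge back on the clamp the same way round and slip each collar back on its own post, fully down, so that the clamp is complete; leave the mate lens and the two bottles where they are.

Things in the scene. Friction and masses are not known exactly. Their poses are not given: they have to be found in the camera images.
- clamp: Lens clamp, fixed. Origin on worktop under the centre of its aluminium base (86 x by 150 y, top z=14 mm). Black lens seat 50 wide, top z=30. Four 5 mm dowels to z=37, 37 mm from the centre at 45, 135, 225, 315 deg. THICK post dia 16 at y=+54, THIN post dia 8 at y=-54, both x=0, tips z=90, top 8 mm tapered; sleeves round them (dia 29, 24) to z=47 carry the bridge.
- big_collar_c (a point): Centre (half-way up) of the big knurled steel collar: ring, outer dia 33 mm, 18 mm high, bore 21 mm, 70 g, no thread: slips straight up off and down onto the thick post. At the start on the thick post, lying on the bridge (underside 57 mm above the worktop). z is its axis.
- small_collar_c (a point): Centre (half-way up) of the small knurled steel collar: ring, outer dia 25 mm, 22 mm high, bore 13 mm, 70 g, no thread: slips straight up off and down onto the thin post (does not fit the thick one). At the start on the thin post, lying on the bridge (underside 57 mm above the worktop). z is its axis.
- bridge_c (a point): Bridge, 0.22 kg: bar 32 x by 148 y, 10 mm thick, grip rib on its middle 12 x by 44 y, 28 mm high. Point: middle of the rib, 14 mm over the bar's top, 27 mm over the foot of the pad (30x40x3 mm) under the bar. Round 21 mm hole at y=+54 for the thick post, slot 13 x by 17 y at y=-54 for the thin one. Starts on the clamp, axes as the clamp's, bar at 47 to 57 mm height, just over the lens.
- lens_c (a point): Middle of the lens to fetch: clear, round, uncut, 66 mm in diameter, 22 g. The point is 5 mm above its underside; pinch the rim from the underside to 9 mm above it. Starts on the clamp's seat under the bridge (underside 30 mm above the worktop), its rim free on the clamp's -x and +x sides.
- mat: Side area: flat grey mat with black edge, 170 (x) by 164 (y) mm, 3 mm thick, fixed. Origin on the worktop under its centre, z up.
- job_tray: Purple job tray, fixed, 157 (x) by 192 (y) mm, 52 mm high; its long side y runs roughly along the robot's forward direction. Origin on the worktop under its centre. Floor 2 mm above the worktop, 122 (x) by 156 (y) mm; walls flare to 142 by 176 mm inside from 9 mm up. The mate lens lies in the +y half; the -y half is free.
- mate_c (a point): Middle of the mate lens (66 mm, like the other), 5 mm above its underside; it lies flat in the job tray about 42 mm from the tray's centre along the tray's y. To be left alone.
- glue_bottle: Small dark dropper bottle with a red tip, 24 mm in diameter, 78 mm high, standing behind the work. Origin under its centre. To be left alone.
- polish_bottle: Brown bottle with a black dropper top, 34 mm in diameter, 102 mm high, standing behind the work. Origin under its centre. To be left alone.

How it is judged (in metres and radians):
On the way, in this order (a step that is already met when the one before it is completed fails the run):
1. both collars are on the mat, the bridge still on the clamp (x of big_collar_c in the frame of mat between -0.085 and 0.085 m and y of big_collar_c in the frame of mat between -0.082 and 0.082 m and z of big_collar_c in the frame of mat between 0 and 0.022 m and x of small_collar_c in the frame of mat between -0.085 and 0.085 m and y of small_collar_c in the frame of mat between -0.082 and 0.082 m and z of small_collar_c in the frame of mat between 0 and 0.022 m and distance of bridge_c from where it was at the start of the episode below 0.008 m and angle between bridge_c's own z axis and vertical below 0.06 rad), for 0.2 s.
2. the bridge too is on the mat, the lens still on its seat (x of big_collar_c in the frame of mat between -0.085 and 0.085 m and y of big_collar_c in the frame of mat between -0.082 and 0.082 m and z of big_collar_c in the frame of mat between 0 and 0.022 m and x of small_collar_c in the frame of mat between -0.085 and 0.085 m and y of small_collar_c in the frame of mat between -0.082 and 0.082 m and z of small_collar_c in the frame of mat between 0 and 0.022 m and x of bridge_c in the frame of mat between -0.085 and 0.085 m and y of bridge_c in the frame of mat between -0.082 and 0.082 m and z of bridge_c in the frame of mat between 0 and 0.036 m and distance of lens_c from where it was at the start of the episode below 0.02 m), for 0.2 s.
3. the lens lies in the tray beside its mate, the bridge and the collars still on the mat (x of lens_c in the frame of job_tray between -0.06 and 0.06 m and y of lens_c in the frame of job_tray between -0.08 and 0.08 m and z of lens_c in the frame of job_tray between 0 and 0.014 m and angle between lens_c's own z axis and vertical below 0.1 rad and horizontal distance between lens_c and mate_c above 0.06 m and x of big_collar_c in the frame of mat between -0.085 and 0.085 m and y of big_collar_c in the frame of mat between -0.082 and 0.082 m and z of big_collar_c in the frame of mat between 0 and 0.022 m and x of small_collar_c in the frame of mat between -0.085 and 0.085 m and y of small_collar_c in the frame of mat between -0.082 and 0.082 m and z of small_collar_c in the frame of mat between 0 and 0.022 m and x of bridge_c in the frame of mat between -0.085 and 0.085 m and y of bridge_c in the frame of mat between -0.082 and 0.082 m and z of bridge_c in the frame of mat between 0 and 0.036 m), for 0.2 s.
4. the bridge is back on the clamp, the collars still on the mat (all of step 1 and x of lens_c in the frame of job_tray between -0.06 and 0.06 m and y of lens_c in the frame of job_tray between -0.08 and 0.08 m and z of lens_c in the frame of job_tray between 0 and 0.014 m and angle between lens_c's own z axis and vertical below 0.1 rad and horizontal distance between lens_c and mate_c above 0.06 m), for 0.2 s.
At the end, for the whole second after the job is handed in: The lens lies flat (within 0.1 rad) on the job tray's floor, its centre at least 60 mm from the mate's; the bridge and each collar are back where they were at the start, within 8 mm (which means fully down on their own posts); all released and at rest (x of lens_c in the frame of job_tray between -0.06 and 0.06 m and y of lens_c in the frame of job_tray between -0.08 and 0.08 m and z of lens_c in the frame of job_tray between 0 and 0.014 m and angle between lens_c's own z axis and vertical below 0.1 rad and horizontal distance between lens_c and mate_c above 0.06 m and distance of each of bridge_c, big_collar_c, small_collar_c from where it was at the start of the episode below 0.008 m and angle between bridge_c's own z axis and vertical below 0.06 rad and linear speed of each of lens, bridge, big_collar, small_collar below 0.02 m/s); the robot touches nothing.
It fails at once if the mate lens is pushed more than 20 mm (distance of mate_c from where it was at the start of the episode above 0.02 m).
It fails at once if a bottle is pushed more than 20 mm or knocked over (distance of any of glue_bottle, polish_bottle from where it was at the start of the episode above 0.02 m or angle between any of glue_bottle, polish_bottle's own z axis and vertical above 0.5 rad).
It also fails if it takes over 141 s, if anything falls off the work surface, if the arm or the gripper's body presses on something with over 40 N, if the wrist force passes 120 N, or if a joint passes its speed limit or range.

ROBOT

A 6-joint arm with a two-finger parallel gripper is mounted at the origin on a cart in front of the work surface, level with it; the furniture and walls round the work are solid. World frame = base frame: x ahead of the robot, y to its left, z up, the work surface at z = 0. Lengths are in mm, angles in rad, forces in N, time in s.
With the tool pointing down it reaches from about 350 to 975 mm from the base axis. Payload 7.1 kg.
Tool frame: the origin (TCP) lies at the very end of the fingers, on their centre line; the grasp point (between the pads) lies 19 mm behind it; x points along the fingers, z is the direction in which the jaws open and shut, and the axes are right-handed (so a half turn about x gives the same grasp; the last joint's range is limited). The gripper opens to 88 mm and grips with 3 to 60 N. Pads are 20 mm wide; open, the fingers measure 115 mm over their backs; the gripper's body (75 mm by 178 mm) begins 61 mm behind the grasp point.
Start: joints at [-1.27, 0.423, 1.63, -0, 1.089, -0.019], TCP at [196.503, -593.289, 222.675] pointing down, gripper open.
Joint ranges: [-3, 3], [-0.9, 2.11], [0.09, 2.58], [-1.31, 4.45], [0.11, 2.69], [-2.54, 2.54]. Speed limits (rad/s): [2.39, 2.39, 3.01, 3.14, 3.14, 3.14].

INTERFACE

Orientations are given as a rotation vector (axis times angle).
In Python, from workcell import * gives the robot as it stands.
- The arm moves only by the shell command python3 -m crank 'ROWS'. ROWS is JSON, a list of rows, each a list of 3 entries, a list of its own where there are three numbers: the shift along the tool's x, y, z in cm, then the turn, a rotation vector about the tool's x, y, z in degrees, then the finger opening in cm, from 0 to 8.78. In form: [[[dx, dy, dz], [rx, ry, rz], claw], ...]. A call has 1 to 5 rows; each row shifts and turns the commanded pose from where the row before left it, along the tool's axes as they then stand; what a row does not reach is not made up. A row lasts 1/8 s, in which the tool goes at most 62.5 mm and 10.7 degrees, less where a joint would pass 70% of its speed; a pose out of reach is approached as far as the arm can. A call with a gripper value outside its range is refused whole. The fingers move at their own pace and stop on an object; the grip force is fixed at half the most. Time passes only in rows, so rows that do not move let the fingers close. It gives the time, the measured TCP pose, the force and the opening at its end, in the units of the state.
- get_obs(): the state, without advancing time (a new reading comes with each control period).
- get_image(name): name is "scene" or "top" or "wrist"; returns a dict with "pixels" (480x640x3 uint8, red, green, blue), "mtx" (3x3 intrinsics, pixels), "D" ([k1, k2, p1, p2, k3] as OpenCV has them; the pictures are not rectified), "view" (4x4, takes a point from world to camera coordinates). Camera axes: x right, y down, z forward; pixel columns grow to the right and rows downward; lengths in mm; the calibration is good to about 2 mm. A picture is of the moment at which its call begins. There is no depth.
- close_job(): hands the job in, once; it reports no verdict.
The state is a dict: "t": time; "qpos": joint angles; "qvel": joint speeds; "joint_torque": joint torques, N m; "ee_pos": TCP position; "orientation": TCP orientation; "ft_force": force on the tool from outside, world axes, zero at the start; "moment": the same for the moment, N m; "width": finger opening in mm.
Only numpy, scipy, OpenCV 4.12 (cv2) and the standard library are available. Lean on these libraries where they do the work, as an engineer would, in place of code of your own. Each camera call takes 0.05 s, during which the arm holds its last target.

## Working session

There is one attempt and no reset: what is moved stays moved. The work goes in short steps, Python scripts to look and compute and a shell command to move; the robot and the scene stay as the last step left them, time stands still between calls to the robot, and variables do not carry over. Pictures are saved under pics/ and viewed, and the job is handed in when it is done.

```bash
ls; mkdir -p pics; python3 - <<'E'
from workcell import *
import cv2
o=get_obs();print(o)
for n in ["scene","top","wrist"]:
    r=get_image(n);cv2.imwrite(f"pics/{n}0.png",cv2.cvtColor(r["pixels"],cv2.COLOR_RGB2BGR))
    print(n,r["mtx"],r["D"],r["view"])
E
```

```text
pics
{'t': 0.0, 'qpos': array([-1.27000551e+00,  4.23833040e-01,  1.63064097e+00, -1.15213611e-05,
        1.08862528e+00, -1.90152447e-02]), 'qvel': array([ 0.00016741, -0.00041602, -0.00047799, -0.00052729,  0.00028637,
       -0.00089138]), 'joint_torque': array([ 5.47885393e-04, -5.44625437e+01, -2.73663479e+01,  6.44727540e-02,
        2.27408926e-02, -1.35803721e-04]), 'ee_pos': array([ 196.34222089, -592.7929927 ,  221.92583773]), 'orientation': array([ 0.97137506,  1.34493371, -0.96988795]), 'ft_force': array([ 0.37658152, -0.44850882,  0.59969257]), 'moment': array([-0.00736357,  0.02127088, -0.00102636]), 'width': 87.86559601137076}
scene [[484.862913     0.         321.44205339]
 [  0.         484.862913   240.38435579]
 [  0.           0.           1.        ]] [-0.05863655  0.          0.          0.          0.        ] [[ 9.03648495e-01 -4.28023638e-01 -1.46684549e-02 -4.42803378e+02]
 [-2.74472605e-01 -5.52498215e-01 -7.87026373e-01  2.69891807e+02]
 [ 3.28761596e-01  7.15221286e-01 -6.16744943e-01  6.68633422e+02]
 [ 0.00000000e+00  0.00000000e+00  0.00000000e+00  1.
[... 235 characters left out ...]
1 -2.10951810e-02  1.51152067e+02]
 [-9.97813782e-01 -9.41967902e-04 -6.60815399e-02  5.67575987e+02]
 [ 6.60467828e-02  2.12037510e-02 -9.97591211e-01  9.96403934e+02]
 [ 0.00000000e+00  0.00000000e+00  0.00000000e+00  1.00000000e+00]]
wrist [[344.74688235   0.         321.10072337]
 [  0.         344.74688235 246.77617601]
 [  0.           0.           1.        ]] [-0.01185226  0.          0.          0.          0.        ] [[ 3.13603938e-01 -9.49553267e-01 -1.07849887e-03 -6.24262974e+02]
 [-9.07222585e-01 -2.99958565e-01  2.94910226e-01 -3.51587320e+01]
 [-2.80356474e-01 -9.15065697e-02 -9.55524356e-01  3.92054756e+02]
 [ 0.00000000e+00  0.00000000e+00  0.00000000e+00  1.00000000e+00]]
```

View pics/scene0.png

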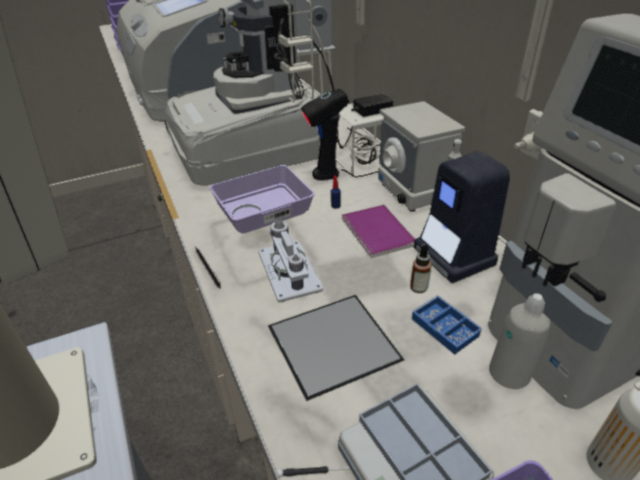

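View pics/top0.png

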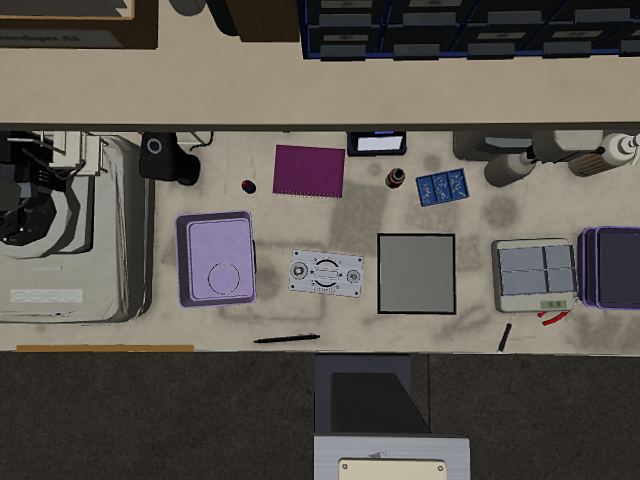

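View pics/wrist0.png

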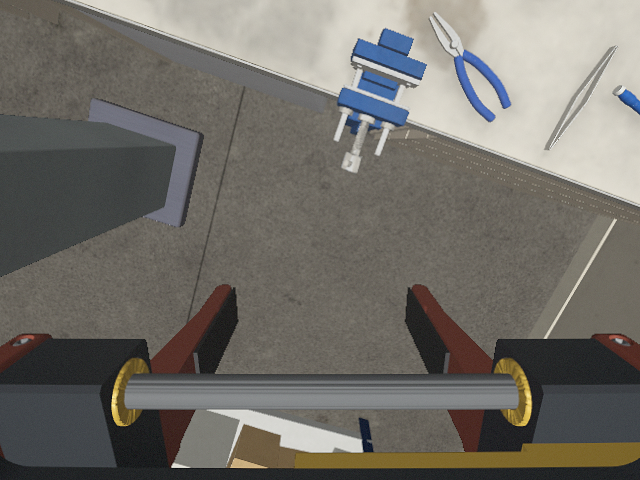

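```bash
cat > h.py <<'E'
from workcell import *
import cv2, numpy as np
from scipy.spatial.transform import Rotation as R
def img(n): 
    r=get_image(n); r["bgr"]=cv2.cvtColor(r["pixels"],cv2.COLOR_RGB2BGR); return r
def ray(r,uv,z):
    p=cv2.undistortPoints(np.array([[uv]],float),r["mtx"],r["D"])[0,0]
    V=r["view"];Rt=V[:3,:3].T;c=-Rt@V[:3,3];d=Rt@np.array([p[0],p[1],1]);s=(z-c[2])/d[2]
    return c+s*d
def proj(r,P):
    V=r["view"];rv=cv2.Rodrigues(V[:3,:3])[0]
    return cv2.projectPoints(np.array(P,float).reshape(-1,1,3),rv,V[:3,3],r["mtx"],r["D"])[0].reshape(-1,2)
def crop(r,u0,v0,u1,v1,k,f):
    c=cv2.resize(r["bgr"][v0:v1,u0:u1],None,fx=k,fy=k,interpolation=cv2.INTER_CUBIC);cv2.imwrite("pics/"+f,c)
E
python3 - <<'E'
from h import *
r=img("top")
crop(r,165,200,465,320,2.6,"t1.png"); crop(r,280,240,370,305,8,"t2.png")
hsv=cv2.cvtColor(r["bgr"],cv2.COLOR_BGR2HSV)
# mat grey
for (u,v) in [(416,273),(215,250),(185,215),(224,279)]: print(hsv[v,u],r["bgr"][v,u])
for uv in [(416,273),(326,273),(299,271),(353,277)]: print(ray(r,uv,60 if uv[0]<400 else 3))
V=r["view"];print(-V[:3,:3].T@V[:3,3])
E
```

```text
[ 30  10 104] [100 104 104]
[130  58 168] [168 130 143]
[130  60 115] [115  88  97]
[129  58 166] [166 128 140]
[485.13456561 -55.06330866   3.        ]
[485.34944836 134.21690585  60.        ]
[489.20224235 188.31995117  60.        ]
[477.55217471  80.29832079  60.        ]
[ 500.17203929  130.5251543  1034.69868228]
```

View pics/t1.png

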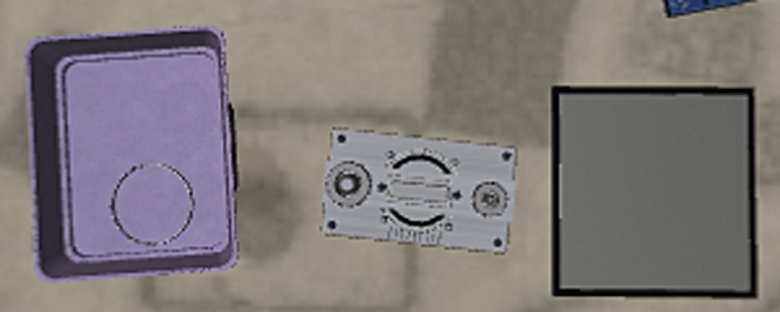

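View pics/t2.png

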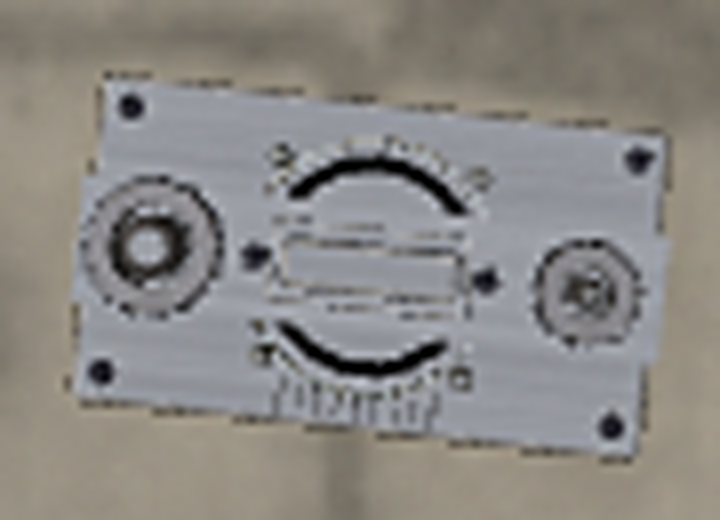

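```bash
python3 - <<'E'
from h import *
o=get_obs();M=R.from_rotvec(o["orientation"]).as_matrix();print(M.round(3))
V=get_image("wrist")["view"];c=-V[:3,:3].T@V[:3,3];print("cam in tool",(M.T@(c-o["ee_pos"])).round(1));print((M.T@V[:3,:3].T).round(3))
r=img("top");hsv=cv2.cvtColor(r["bgr"],cv2.COLOR_BGR2HSV)
# mat: dark edge + grey
g=cv2.inRange(hsv,(0,0,85),(180,25,118))
n,l,s,ce=cv2.connectedComponentsWithStats(g);k=l[273,416];c=cv2.findContours((l==k).astype(np.uint8),0,1)[0][0]
b=cv2.minAreaRect(c);print(b);P=np.array([ray(r,p,3)[:2] for p in cv2.boxPoints(b)]);print("mat",P,P.mean(0))
p=cv2.inRange(hsv,(118,40,40),(142,120,255))
n,l,s,ce=cv2.connectedComponentsWithStats(p);k=l[240,215];
c=max(cv2.findContours((l==k).astype(np.uint8),0,1)[0],key=cv2.contourArea)
b=cv2.minAreaRect(cv2.convexHull(c));print(b);P=np.array([ray(r,q,52)[:2] for q in cv2.boxPoints(b)]);print("tray",P,P.mean(0),np.linalg.norm(P-np.roll(P,1,0),axis=1))
E
```

```text
[[-0.     0.949  0.314]
 [ 0.001  0.314 -0.949]
 [-1.     0.    -0.001]]
cam in tool [-162.3   81.5    0. ]
[[-0.    -0.295  0.956]
 [-0.001 -0.956 -0.295]
 [ 1.    -0.001  0.   ]]
((416.0, 273.5), (75.0, 72.0), 90.0)
mat [[ 563.11959765   19.91389061]
 [ 563.29359313 -131.3447796 ]
 [ 406.45472439 -128.56101319]
 [ 405.39680225   21.0259034 ]] [484.56617935 -54.74149969]
((215.02398681640625, 258.6700439453125), (94.4459457397461, 77.61624145507812), 86.72950744628906)
tray [[605.20290535 445.34920314]
 [614.41486021 287.27443097]
 [423.56482553 274.12623718]
 [414.51355033 430.04621866]] [514.42403535 359.19902249] [191.30240838 158.3429623  191.30240651 156.18247727]
```

```bash
cat >> h.py <<'E'
import json
def plan(tgt,yaw,claw,n=None,spd=6.0,turn=10.0):
    """yaw: world angle (deg) of tool z, tool pointing down"""
    o=get_obs();p=o["ee_pos"].copy();M=R.from_rotvec(o["orientation"]).as_matrix()
    c,s=np.cos(np.radians(yaw)),np.sin(np.radians(yaw))
    T=np.column_stack([[0,0,-1],[-s,c,0],[c,s,0]])
    # right handed: x cross y = z
    if np.linalg.det(T)<0: T[:,1]*=-1
    tgt=np.array(tgt,float)
    rv=R.from_matrix(M.T@T).as_rotvec(degrees=True)
    D=np.linalg.norm(tgt-p)/10
    n=n or int(max(1,np.ceil(D/spd),np.ceil(np.linalg.norm(rv)/turn)))
    rows=[]
    p0=p.copy()
    for i in range(n):
        want=p0+(tgt-p0)*(i+1)/n
        d=np.round(M.T@(want-p)/10,2); t=np.round(rv/n,1)
        rows.append([d.tolist(),t.tolist(),claw])
        p=p+M@d*10; M=M@R.from_rotvec(t,degrees=True).as_matrix()
    for i in range(0,n,5): print(json.dumps(rows[i:i+5]))
    print("err",(tgt-p).round(2),R.from_matrix(M.T@T).as_rotvec(degrees=True).round(2))
E
python3 -c "
from h import *
plan([485,95,210],-6.1,8.7)"
```

```text
[[[0.1, 3.77, -4.33], [-5.0, -0.0, -0.0], 8.7], [[0.1, 4.14, -3.98], [-5.0, -0.0, -0.0], 8.7], [[0.09, 4.46, -3.61], [-5.0, -0.0, -0.0], 8.7], [[0.1, 4.76, -3.2], [-5.0, -0.0, -0.0], 8.7], [[0.1, 5.03, -2.77], [-5.0, -0.0, -0.0], 8.7]]
[[[0.1, 5.24, -2.33], [-5.0, -0.0, -0.0], 8.7], [[0.09, 5.43, -1.86], [-5.0, -0.0, -0.0], 8.7], [[0.1, 5.57, -1.39], [-5.0, -0.0, -0.0], 8.7], [[0.1, 5.67, -0.89], [-5.0, -0.0, -0.0], 8.7], [[0.1, 5.73, -0.39], [-5.0, -0.0, -0.0], 8.7]]
[[[0.09, 5.74, 0.11], [-5.0, -0.0, -0.0], 8.7], [[0.1, 5.71, 0.61], [-5.0, -0.0, -0.0], 8.7], [[0.1, 5.63, 1.1], [-5.0, -0.0, -0.0], 8.7]]
err [-0.  0.  0.] [-0.58 -0.01 -0.03]
```

```bash
python3 -m crank '[[[-0.5,3.8,-4.3],[-5,0,0],8.7],[[-0.5,4.1,-4.0],[-5,0,0],8.7],[[-0.5,4.5,-3.6],[-5,0,0],8.7],[[-0.5,4.8,-3.2],[-5,0,0],8.7],[[-0.5,5.0,-2.8],[-5,0,0],8.7]]'
python3 -m crank '[[[0,5.2,-2.3],[-5,0,0],8.7],[[0,5.4,-1.9],[-5,0,0],8.7],[[0,5.6,-1.4],[-5,0,0],8.7],[[0,5.7,-0.9],[-5,0,0],8.7],[[0,5.7,-0.4],[-5,0,0],8.7]]'
python3 -c "
from h import *
plan([485,95,210],-6.1,8.7)"
```

```text
t: 0.92
ee_pos: [308.2, -326.8, 248.0]
orientation: [0.635, 1.475, -0.635]
ft_force: [0.7, 0.3, 1.0]
width: 86.8
t: 1.55
ee_pos: [418.7, -62.0, 248.0]
orientation: [0.295, 1.55, -0.295]
ft_force: [1.1, -1.1, 0.2]
width: 86.5
[[[1.27, 5.68, 0.14], [-5.1, 0.0, -0.0], 8.7], [[1.27, 5.65, 0.64], [-5.1, 0.0, -0.0], 8.7], [[1.27, 5.56, 1.14], [-5.1, 0.0, -0.0], 8.7]]
err [-0.03  0.02  0.03] [-0.11  0.06  0.01]
```

```bash
python3 -m crank '[[[1.3,5.7,0.1],[-5.1,0,0],8.7],[[1.3,5.6,0.6],[-5.1,0,0],8.7],[[1.2,5.6,1.1],[-5.1,0,0],8.7],[[0,0,0],[0,0,0],8.7],[[0,0,0],[0,0,0],8.7]]'
python3 -c "
from h import *
r=img('wrist');cv2.imwrite('pics/w1.png',r['bgr'])
o=get_obs();print(o['ee_pos'],R.from_rotvec(o['orientation']).as_matrix().round(3))"
```

```text
t: 2.17
ee_pos: [483.2, 93.3, 209.5]
orientation: [0.087, 1.57, -0.088]
ft_force: [-0.7, -0.6, -1.0]
width: 86.8
[483.23723485  92.73147572 209.73590619] [[-0.     0.112  0.994]
 [-0.     0.994 -0.112]
 [-1.    -0.    -0.   ]]
```

View pics/w1.png

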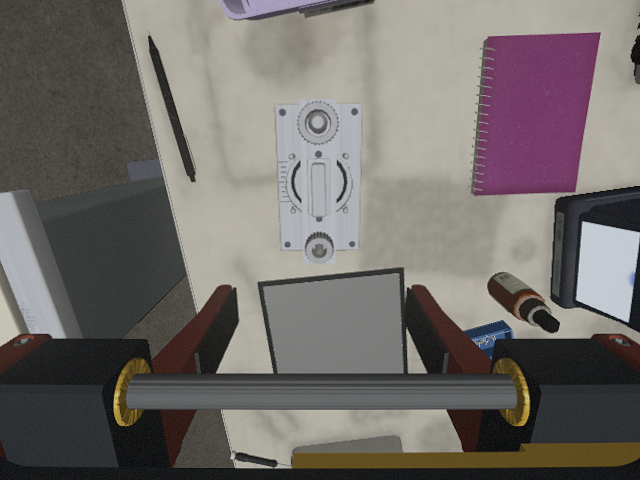

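```bash
python3 -c "
from h import *
r=img('wrist');crop(r,265,85,375,270,3.2,'w1c.png')
for uv,z in [((319,122),75),((318.5,119),90),((319,246),79),((319,188),85)]: print(uv,ray(r,uv,z).round(1))
for P in [(283,111),(355,112),(354,244),(287,244)]: print(ray(r,P,14).round(1))
"
```

```text
(319, 122) [492.4 187.9  75. ]
(318.5, 119) [492.3 189.4  90. ]
(319, 246) [480.5  84.5  79. ]
(319, 188) [486.5 136.2  85. ]
[458.9 204.8  14. ]
[528.2 196.   14. ]
[515.9  62.6  14. ]
[443.7  70.8  14. ]
```

View pics/w1c.png

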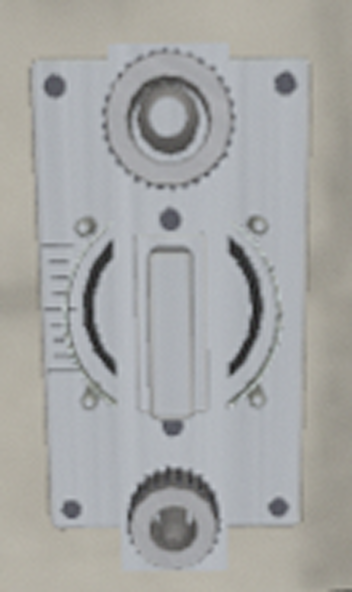

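```bash
python3 -c "
from h import *
r=img('wrist')
f=lambda u,v,z: ray(r,(u/3.2+265-.3,v/3.2+85-.3),z)
a=[f(55,85,14),f(286,83,14),f(279,507,14),f(71,509,14)];print(np.array(a).round(1),np.mean(a,0).round(1))
big=f(171,118,75);tip=f(166,115,90);sm=f(173,532,79);rib=f(170,331,85)
for p in (big,tip,sm,rib):print(p.round(1))
d=big-sm;print(np.linalg.norm(d[:2]),np.degrees(np.arctan2(-d[0],d[1])),((big+sm)/2).round(1))
t=img('top')
for q in ((319-280)*0,):pass
g=lambda u,v,z: ray(t,(u/8+280-.45,v/8+240-.45),z)
b2=g(153,246,75);s2=g(588,293,79);print(b2.round(1),s2.round(1),((b2+s2)/2).round(1))
"
```

```text
[[458.  204.4  14. ]
 [527.7 197.   14. ]
 [513.8  63.5  14. ]
 [443.7  70.8  14. ]] [485.8 134.   14. ]
[492. 188.  75.]
[490.9 188.1  90. ]
[479.9  79.5  79. ]
[485.7 135.9  85. ]
109.13884073067 -6.348430534315404 [486.  133.8  77. ]
[490.7 188.1  75. ] [479.6  81.2  79. ] [485.2 134.6  77. ]
```

```bash
python3 -c "
from h import *
plan([491.6,187.7,110],-6.2,8.7)"
```

```text
[[[3.34, 3.19, -0.09], [-0.1, 0.0, -0.0], 8.7], [[3.33, 3.19, -0.09], [-0.1, 0.0, -0.0], 8.7], [[3.34, 3.19, -0.09], [-0.1, 0.0, -0.0], 8.7]]
err [0.02 0.01 0.01] [ 0.    0.03 -0.  ]
```

```bash
python3 -m crank '[[[3.3,3.2,-0.1],[-0.2,0,0],7],[[3.3,3.2,-0.1],[0,0,0],6],[[3.4,3.2,-0.1],[0,0,0],6],[[0,0,0],[0,0,0],6],[[0,0,0],[0,0,0],6]]'
python3 -c "
from h import *
plan([491.6,187.7,57],-6.2,6)"
```

```text
t: 3.0
ee_pos: [491.5, 188.3, 110.4]
orientation: [0.085, 1.569, -0.085]
ft_force: [-0.4, 0.6, -0.2]
width: 59.9
[[[5.34, -0.06, 0.02], [-0.0, 0.0, 0.0], 6]]
err [-0.02  0.03  0.02] [-0.02  0.02  0.  ]
```

```bash
python3 -m crank '[[[2.5,0,0],[0,0,0],6],[[1.8,0,0],[0,0,0],6],[[1.0,0,0],[0,0,0],6],[[0,0,0],[0,0,0],6],[[0,0,0],[0,0,0],6]]'
python3 -m crank '[[[0,0,0],[0,0,0],0],[[0,0,0],[0,0,0],0],[[0,0,0],[0,0,0],0],[[0,0,0],[0,0,0],0],[[0,0,0],[0,0,0],0]]'
```

```text
t: 3.62
ee_pos: [491.6, 189.2, 57.2]
orientation: [0.085, 1.568, -0.085]
ft_force: [0.5, 0.4, -0.2]
width: 60.1
t: 4.25
ee_pos: [491.2, 189.3, 56.9]
orientation: [0.085, 1.569, -0.085]
ft_force: [-0.5, -0.2, 2.6]
width: 32.4
```

```bash
python3 -m crank '[[[-1,0,0],[0,0,0],0],[[-2.0,0,0],[0,0,0],0],[[-2.5,0,0],[0,0,0],0],[[0,0,0],[0,0,0],0]]'
python3 -c "
from h import *
plan([530,-12,108],-6.2,0)
r=img('wrist');cv2.imwrite('pics/w2.png',r['bgr'])"
```

```text
t: 4.75
ee_pos: [492.5, 189.6, 113.5]
orientation: [0.086, 1.565, -0.083]
ft_force: [0.3, 0.2, -0.5]
width: 32.7
[[[0.13, -4.91, 1.47], [0.0, 0.1, -0.0], 0], [[0.14, -4.91, 1.48], [0.0, 0.1, -0.0], 0], [[0.12, -4.91, 1.47], [0.0, 0.1, -0.0], 0], [[0.13, -4.91, 1.48], [0.0, 0.1, -0.0], 0]]
err [-0.01 -0.04 -0.01] [ 0.02 -0.2  -0.1 ]
```

View pics/w2.png

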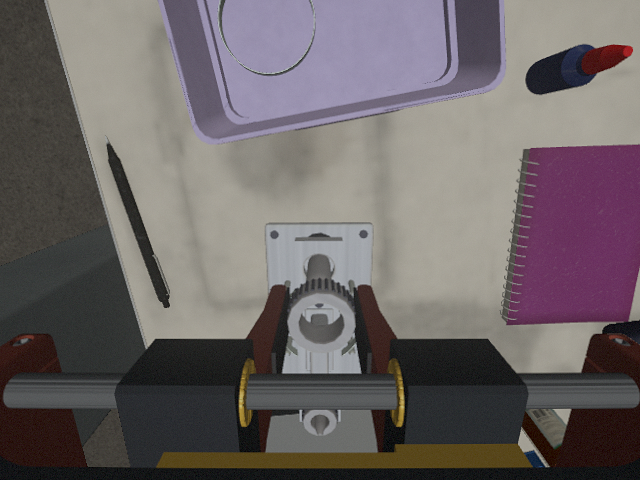

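```bash
python3 -m crank '[[[0,-4.0,1.0],[0,0,0],0],[[0,-5.9,1.9],[0,0,0],0],[[0.2,-5.9,1.9],[0,0,0],0],[[0.2,-3.9,1.1],[0,0,0],0],[[0,0,0],[0,0,0],0]]'
python3 -m crank '[[[4.5,0,0],[0,0,0],0],[[4,0,0],[0,0,0],0],[[0,0,0],[0,0,0],0],[[0,0,0],[0,0,0],0]]'
python3 -c "
from h import *
plan([530,-12,4.5],-6.2,0)
o=get_obs();print(o['ee_pos'])"
```

```text
t: 5.42
ee_pos: [528.2, -15.4, 106.5]
orientation: [0.088, 1.571, -0.088]
ft_force: [1.4, 0.7, -0.9]
width: 32.5
t: 5.92
ee_pos: [528.8, -12.3, 23.2]
orientation: [0.084, 1.569, -0.084]
ft_force: [-0.6, 0.5, -0.8]
width: 32.7
[[[1.87, 0.05, 0.11], [0.1, -0.0, -0.0], 0]]
err [ 0.04 -0.04 -0.01] [-0.03 -0.   -0.  ]
[528.81102464 -12.34449283  23.21021233]
```

```bash
python3 -m crank '[[[1.2,0,0],[0,0,0],0],[[0.6,0,0],[0,0,0],0],[[0,0,0],[0,0,0],0],[[0,0,0],[0,0,0],0]]'
```

```text
t: 6.42
ee_pos: [528.8, -13.1, 4.9]
orientation: [0.085, 1.569, -0.085]
ft_force: [0.5, -0.4, -0.2]
width: 32.5
```

```bash
python3 -m crank '[[[0,0,0],[0,0,0],6],[[0,0,0],[0,0,0],6],[[0,0,0],[0,0,0],6],[[0,0,0],[0,0,0],6]]'
python3 -m crank '[[[-4,0,0],[0,0,0],6],[[-5.5,0,0],[0,0,0],6],[[0,0,0],[0,0,0],6]]'
python3 -c "
from h import *
o=get_obs();print(o['ee_pos'])
plan([479.8,80.3,105],-6.2,6)"
```

```text
t: 6.92
ee_pos: [528.7, -13.0, 4.7]
orientation: [0.085, 1.569, -0.085]
ft_force: [0.3, -0.4, -0.3]
width: 60.2
t: 7.3
ee_pos: [531.5, -13.1, 103.4]
orientation: [0.085, 1.562, -0.085]
ft_force: [-0.0, -0.4, -1.4]
width: 59.9
[531.45919279 -13.11626763 103.35090156]
[[[-0.1, 4.37, -3.07], [0.0, 0.2, -0.0], 6], [[-0.1, 4.36, -3.07], [0.0, 0.2, -0.0], 6]]
err [ 0.    0.02 -0.04] [ 0.02  0.03 -0.03]
```

```bash
python3 -m crank '[[[0,4.4,-2.9],[0,0,0],6],[[0,4.4,-3.0],[0,0,0],5],[[0,0,0],[0,0,0],5],[[0,0,0],[0,0,0],5]]'
python3 -c "
from h import *
plan([479.8,80.3,57],-6.2,6)
r=img('wrist');cv2.imwrite('pics/w3.png',r['bgr'])"
```

```text
t: 7.8
ee_pos: [479.4, 80.8, 99.2]
orientation: [0.084, 1.57, -0.084]
ft_force: [1.5, -0.5, 0.1]
width: 50.1
[[[4.22, -0.04, 0.04], [0.1, -0.0, 0.0], 6]]
err [ 0.02 -0.05  0.  ] [-0.02 -0.02  0.01]
```

View pics/w3.png

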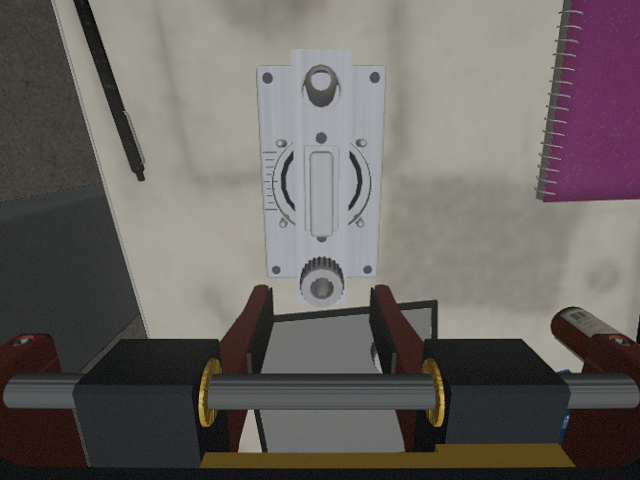

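```bash
python3 -m crank '[[[2.2,0,0],[0,0,0],5],[[1.4,0,0],[0,0,0],5],[[0.6,0,0],[0,0,0],5],[[0,0,0],[0,0,0],5]]'
python3 -m crank '[[[0,0,0],[0,0,0],0],[[0,0,0],[0,0,0],0],[[0,0,0],[0,0,0],0],[[0,0,0],[0,0,0],0],[[0,0,0],[0,0,0],0]]'
```

```text
t: 8.35
ee_pos: [479.3, 80.5, 57.3]
orientation: [0.085, 1.57, -0.085]
ft_force: [-1.3, 0.3, 0.1]
width: 50.4
t: 8.98
ee_pos: [479.7, 80.9, 58.0]
orientation: [0.085, 1.569, -0.084]
ft_force: [-0.7, 1.0, 4.8]
width: 24.3
```

```bash
python3 -m crank '[[[-1,0,0],[0,0,0],0],[[-2.0,0,0],[0,0,0],0],[[-2.5,0,0],[0,0,0],0],[[0,0,0],[0,0,0],0]]'
python3 -m crank '[[[0,-3.9,1.6],[0,0,0],0],[[0,-4.7,1.9],[0,0,0],0],[[0,-4.7,1.9],[0,0,0],0],[[0,-3.6,1.5],[0,0,0],0],[[0,0,0],[0,0,0],0]]'
python3 -m crank '[[[4.5,0,0],[0,0,0],0],[[3.6,0,0],[0,0,0],0],[[0,0,0],[0,0,0],0],[[0,0,0],[0,0,0],0]]'
```

```text
t: 9.48
ee_pos: [480.7, 81.0, 114.3]
orientation: [0.085, 1.566, -0.084]
ft_force: [-0.5, -0.3, -1.2]
width: 24.2
t: 10.1
ee_pos: [530.1, -96.8, 111.8]
orientation: [0.087, 1.569, -0.087]
ft_force: [0.4, -0.2, -0.7]
width: 23.9
t: 10.6
ee_pos: [530.0, -94.1, 32.2]
orientation: [0.084, 1.569, -0.084]
ft_force: [0.1, -0.1, 0.8]
width: 24.1
```

```bash
python3 -m crank '[[[1.7,0,0],[0,0,0],0],[[1.0,0,0],[0,0,0],0],[[0,0,0],[0,0,0],0],[[0,0,0],[0,0,0],0]]'
python3 -m crank '[[[0,0,0],[0,0,0],5],[[0,0,0],[0,0,0],5],[[0,0,0],[0,0,0],5],[[0,0,0],[0,0,0],5]]'
python3 -m crank '[[[-4,0,0],[0,0,0],5],[[-5.5,0,0],[0,0,0],5],[[-2,0,0],[0,0,0],5],[[0,0,0],[0,0,0],5],[[0,0,0],[0,0,0],5]]'
python3 -c "
from h import *
plan([485.7,134,119],-6.2,6)
r=img('top');crop(r,280,220,470,330,4,'t3.png')"
```

```text
t: 11.1
ee_pos: [529.8, -94.6, 4.7]
orientation: [0.085, 1.569, -0.085]
ft_force: [-0.5, -0.4, -0.4]
width: 23.9
t: 11.6
ee_pos: [529.9, -94.6, 4.8]
orientation: [0.085, 1.569, -0.085]
ft_force: [0.2, -0.2, 0.3]
width: 50.1
t: 12.22
ee_pos: [529.1, -94.5, 118.7]
orientation: [0.085, 1.571, -0.084]
ft_force: [-0.8, -0.3, 0.0]
width: 49.9
[[[-0.0, 5.56, -1.69], [0.0, -0.0, -0.0], 6], [[-0.01, 5.56, -1.7], [0.0, -0.0, -0.0], 6], [[-0.0, 5.57, -1.69], [0.0, -0.0, -0.0], 6], [[-0.0, 5.56, -1.69], [0.0, -0.0, -0.0], 6]]
err [-0.04 -0.01  0.04] [ 0.02 -0.08 -0.01]
```

View pics/t3.png

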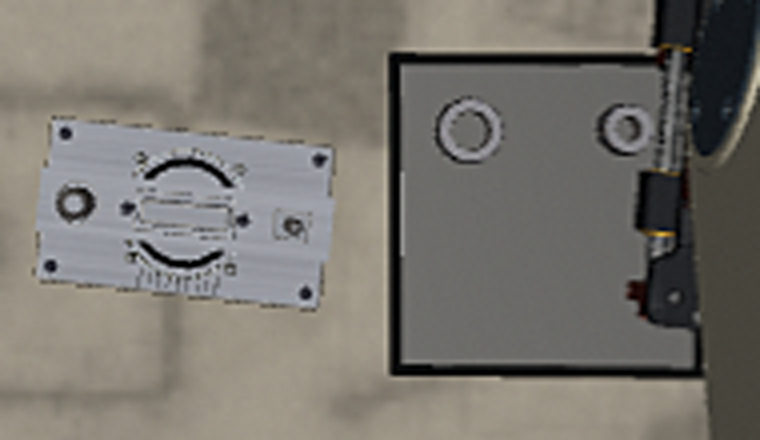

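```bash
python3 -m crank '[[[0,4.6,-1.4],[0,0,0],5],[[0,6.1,-1.8],[0,0,0],4],[[0,6.1,-1.9],[0,0,0],4],[[0,5.4,-1.6],[0,0,0],4],[[0,0,0],[0,0,0],4]]'
python3 -m crank '[[[2.5,0,0],[0,0,0],4],[[1.0,0,0],[0,0,0],4],[[0,0,0],[0,0,0],4],[[0,0,0],[0,0,0],4]]'
python3 -c "
from h import *
plan([485.5,134,60],-6.2,4)
r=img('wrist');cv2.imwrite('pics/w4.png',r['bgr'])"
```

```text
t: 12.9
ee_pos: [486.0, 133.8, 118.3]
orientation: [0.08, 1.572, -0.081]
ft_force: [0.1, -0.9, -0.1]
width: 40.1
t: 13.4
ee_pos: [488.0, 130.3, 84.9]
orientation: [0.085, 1.569, -0.085]
ft_force: [0.8, -0.2, 0.5]
width: 40.0
[[[2.49, 0.34, -0.28], [-0.0, 0.0, -0.0], 4]]
err [-0.04 -0.01  0.03] [-0.03  0.01 -0.  ]
```

View pics/w4.png

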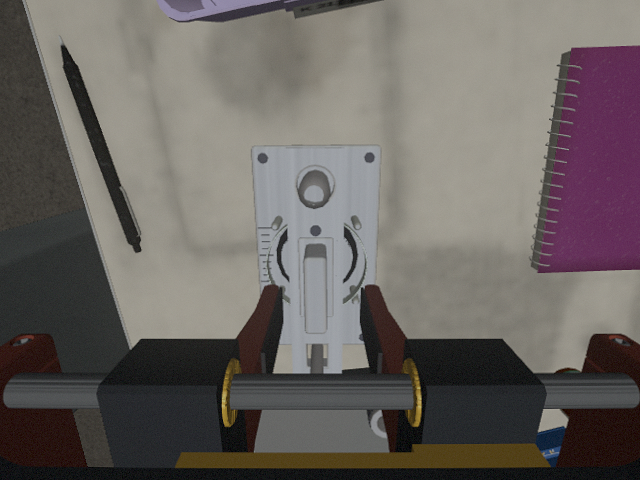

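Rib at about (316,285), between the fingers, slightly left of centre. Correct and go down.

```bash
python3 -m crank '[[[0,0.4,-0.3],[0,0,0],4],[[1.5,0,0],[0,0,0],4],[[1,0,0],[0,0,0],4],[[0,0,0],[0,0,0],4],[[0,0,0],[0,0,0],4]]'
python3 -m crank '[[[0,0,0],[0,0,0],0],[[0,0,0],[0,0,0],0],[[0,0,0],[0,0,0],0],[[0,0,0],[0,0,0],0],[[0,0,0],[0,0,0],0]]'
python3 -m crank '[[[0,0,0],[0,0,0],0]]'
```

```text
t: 14.08
ee_pos: [485.0, 135.1, 59.4]
orientation: [0.085, 1.57, -0.085]
ft_force: [-0.1, -0.2, 0.3]
width: 40.1
t: 14.7
ee_pos: [485.2, 135.2, 59.8]
orientation: [0.085, 1.569, -0.085]
ft_force: [0.1, -0.3, 2.1]
width: 11.9
t: 14.82
ee_pos: [485.2, 135.2, 59.9]
orientation: [0.085, 1.569, -0.085]
ft_force: [-0.1, -0.3, 2.3]
width: 12.0
```

```bash
python3 -m crank '[[[-1,0,0],[0,0,0],0],[[-1.5,0,0],[0,0,0],0],[[-2.0,0,0],[0,0,0],0],[[-2,0,0],[0,0,0],0],[[0,0,0],[0,0,0],0]]'
python3 -c "
from h import *
plan([445,-55,124],-6.2,0)
r=img('wrist');cv2.imwrite('pics/w5.png',r['bgr'])"
```

```text
t: 15.45
ee_pos: [486.3, 135.5, 126.6]
orientation: [0.085, 1.565, -0.084]
ft_force: [0.5, 0.7, -2.2]
width: 12.0
[[[0.06, -4.84, -0.51], [0.0, 0.1, -0.0], 0], [[0.06, -4.85, -0.52], [0.0, 0.1, -0.0], 0], [[0.06, -4.84, -0.51], [0.0, 0.1, -0.0], 0], [[0.06, -4.85, -0.51], [0.0, 0.1, -0.0], 0]]
err [-0.04  0.01  0.04] [ 0.03 -0.19 -0.08]
```

View pics/w5.png

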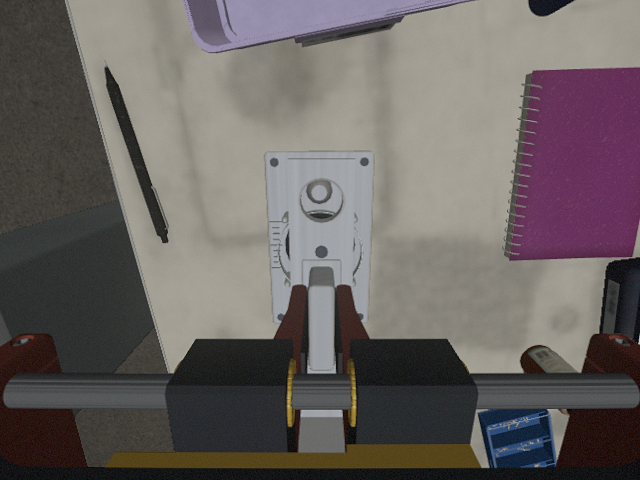

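```bash
python3 -m crank '[[[0,-3,-0.3],[0,0,0],0],[[0,-5,-0.5],[0,0,0],0],[[0,-5,-0.5],[0,0,0],0],[[0,-4,-0.4],[0,0,0],0],[[0,-2.3,-0.2],[0,0,0],0]]'
python3 -m crank '[[[0,0,0],[0,0,0],0],[[3,0,0],[0,0,0],0],[[3.5,0,0],[0,0,0],0],[[1.5,0,0],[0,0,0],0],[[0,0,0],[0,0,0],0]]'
python3 -m crank '[[[0,0,0],[0,0,0],0]]'
```

```text
t: 16.12
ee_pos: [444.1, -56.2, 124.0]
orientation: [0.086, 1.571, -0.086]
ft_force: [-0.1, -0.5, -2.0]
width: 11.8
t: 16.75
ee_pos: [444.7, -54.1, 43.8]
orientation: [0.084, 1.572, -0.084]
ft_force: [-0.4, -1.0, -1.9]
width: 11.8
t: 16.88
ee_pos: [446.0, -54.5, 45.3]
orientation: [0.084, 1.568, -0.084]
ft_force: [1.4, 0.2, -1.0]
width: 11.5
```

```bash
python3 -m crank '[[[1.5,0,0],[0,0,0],0],[[1.0,0,0],[0,0,0],0],[[0,0,0],[0,0,0],0],[[0,0,0],[0,0,0],0],[[0,0,0],[0,0,0],0]]'
```

```text
t: 17.5
ee_pos: [445.3, -54.7, 19.7]
orientation: [0.085, 1.569, -0.085]
ft_force: [0.6, 0.7, -1.8]
width: 11.9
```

```bash
python3 -m crank '[[[0.1,0,0],[0,0,0],0],[[0,0,0],[0,0,0],4],[[0,0,0],[0,0,0],4],[[0,0,0],[0,0,0],4],[[0,0,0],[0,0,0],4]]'
python3 -m crank '[[[-4,0,0],[0,0,0],4],[[-5,0,0],[0,0,0],4],[[0,0,0],[0,0,0],4],[[0,0,0],[0,0,0],4]]'
python3 -c "
from h import *
plan([485.5,134,120],-6.2,8.7)
r=img('wrist');cv2.imwrite('pics/w6.png',r['bgr'])
r=img('scene');cv2.imwrite('pics/s6.png',r['bgr'])"
```

```text
t: 18.12
ee_pos: [445.5, -54.7, 18.8]
orientation: [0.085, 1.569, -0.085]
ft_force: [-0.5, -0.5, -0.5]
width: 39.8
t: 18.62
ee_pos: [445.1, -54.7, 108.5]
orientation: [0.085, 1.569, -0.085]
ft_force: [-0.3, 0.0, -1.1]
width: 40.3
[[[-0.29, 4.8, 0.5], [0.0, 0.0, 0.0], 8.7], [[-0.29, 4.8, 0.49], [0.0, 0.0, 0.0], 8.7], [[-0.29, 4.79, 0.5], [0.0, 0.0, 0.0], 8.7], [[-0.28, 4.8, 0.49], [0.0, 0.0, 0.0], 8.7]]
err [0.05 0.01 0.04] [0.02 0.01 0.  ]
```

View pics/w6.png

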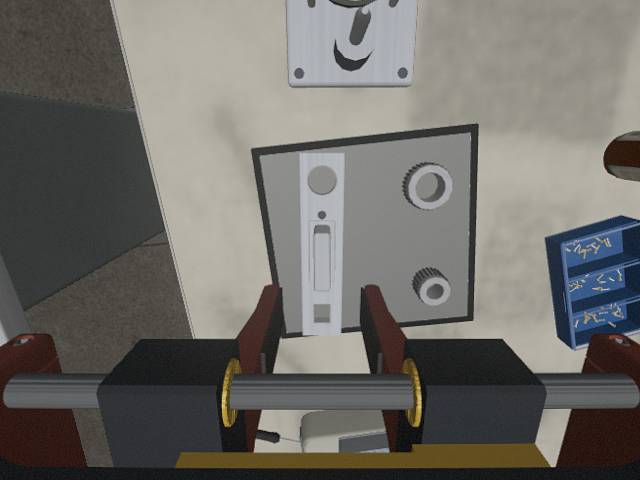

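View pics/s6.png

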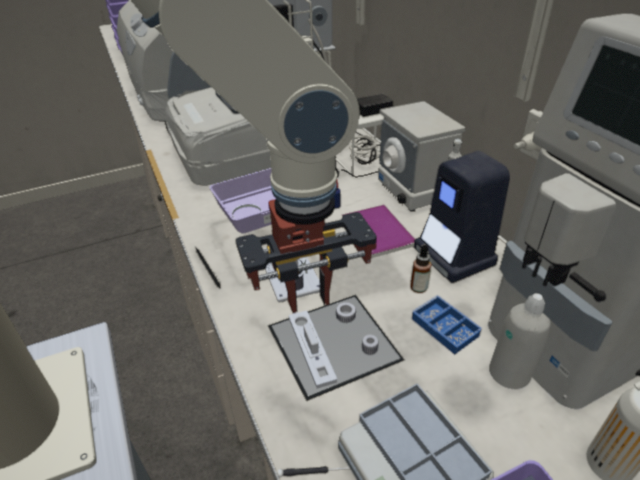

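```bash
python3 -m crank '[[[-0.6,3,0.3],[0,0,0],8.7],[[-0.6,4,0.4],[0,0,0],8.7],[[-0.6,5,0.5],[0,0,0],8.7],[[-0.5,3,0.3],[0,0,0],8.7],[[0,0,0],[0,0,0],8.7]]'
python3 -m crank '[[[0,0,0],[0,0,0],8.7]]'
python3 -c "
from h import *
r=img('wrist');cv2.imwrite('pics/w7.png',r['bgr']);crop(r,230,80,410,300,2.7,'w7c.png')"
```

```text
t: 19.35
ee_pos: [476.3, 94.2, 130.6]
orientation: [0.082, 1.571, -0.082]
ft_force: [-1.2, 0.4, 0.2]
width: 85.3
t: 19.48
ee_pos: [475.3, 92.2, 130.5]
orientation: [0.084, 1.572, -0.085]
ft_force: [-0.2, -0.8, 0.5]
width: 86.8
```

View pics/w7c.png

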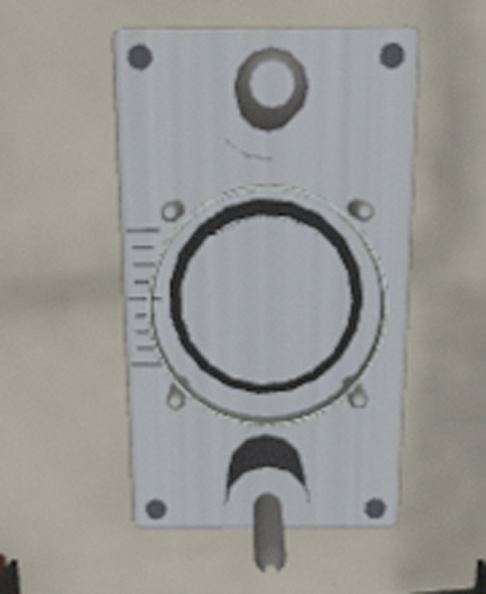

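```bash
python3 -c "
from h import *
r=img('wrist')
f=lambda u,v,z: ray(r,(u/2.7+230-.3,v/2.7+80-.3),z)
print([f(u,v,34).round(1) for u,v in ((152,302),(385,302),(268,185),(268,423))],f(268.5,303,34).round(1))
plan([485.5,134,100],-6.2,8.7)"
```

```text
[array([454.1, 139.1,  34. ]), array([518.4, 132. ,  34. ]), array([489.3, 166.7,  34. ]), array([482.5, 100.9,  34. ])] [486.2 135.3  34. ]
[[[3.09, 4.31, 0.53], [-0.0, -0.1, 0.0], 8.7]]
err [-0.02  0.    0.03] [-0.04 -0.    0.04]
```

```bash
python3 -m crank '[[[1,4.3,0.6],[0,0,0],8.7],[[2,0,0],[0,0,0],8.7],[[0,0,0],[0,0,0],8.7],[[0,0,0],[0,0,0],8.7]]'
python3 -c "
from h import *
plan([486,135,31],-6.2,8.7)"
```

```text
t: 20.08
ee_pos: [486.9, 134.1, 101.9]
orientation: [0.086, 1.569, -0.086]
ft_force: [-0.6, 0.0, 0.3]
width: 86.9
[[[3.54, 0.04, -0.05], [-0.0, -0.0, 0.0], 8.7], [[3.55, 0.04, -0.05], [-0.0, -0.0, 0.0], 8.7]]
err [-0.    0.01  0.01] [-0.05 -0.02  0.01]
```

```bash
python3 -m crank '[[[3.5,0.1,-0.1],[0,0,0],8.7],[[2.5,0,0],[0,0,0],8.7],[[1.0,0,0],[0,0,0],8.7],[[0,0,0],[0,0,0],8.7],[[0,0,0],[0,0,0],8.7]]'
python3 -m crank '[[[0.1,0,0],[0,0,0],8.7],[[0,0,0],[0,0,0],0],[[0,0,0],[0,0,0],0],[[0,0,0],[0,0,0],0],[[0,0,0],[0,0,0],0]]'
python3 -m crank '[[[0,0,0],[0,0,0],0],[[0,0,0],[0,0,0],0]]'
```

```text
t: 20.7
ee_pos: [486.9, 136.1, 32.6]
orientation: [0.085, 1.568, -0.084]
ft_force: [0.0, -0.7, 1.3]
width: 86.7
t: 21.32
ee_pos: [486.3, 136.1, 30.8]
orientation: [0.085, 1.569, -0.085]
ft_force: [-0.5, 0.2, 2.1]
width: 62.5
t: 21.58
ee_pos: [486.2, 136.1, 30.8]
orientation: [0.085, 1.569, -0.085]
ft_force: [0.2, 0.0, 3.1]
width: 62.0
```

```bash
python3 -c "
from h import *
r=img('wrist');crop(r,170,150,470,420,2.6,'w8.png')
r=img('scene');crop(r,200,150,380,330,4,'s8.png')"
```

```text
(no output)
```

View pics/w8.png

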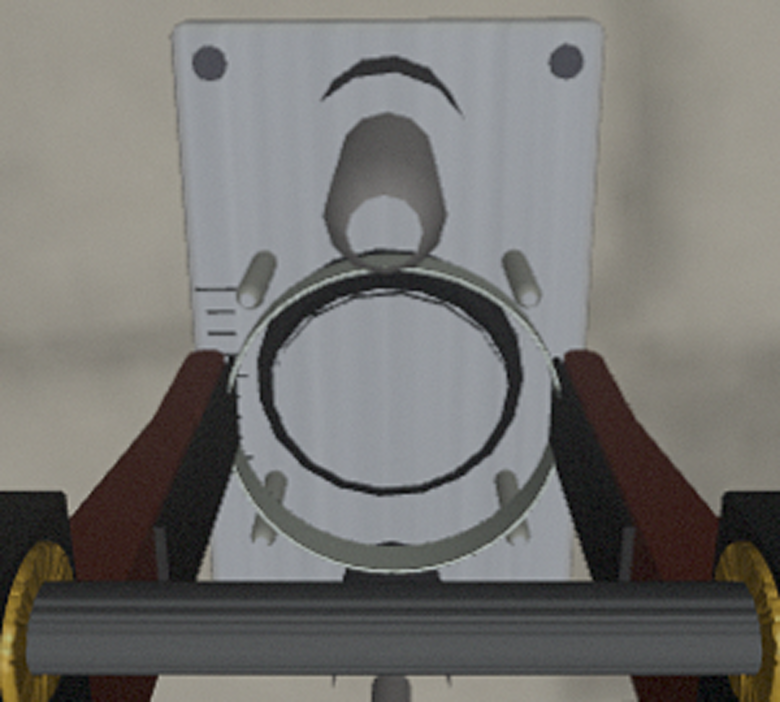

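View pics/s8.png

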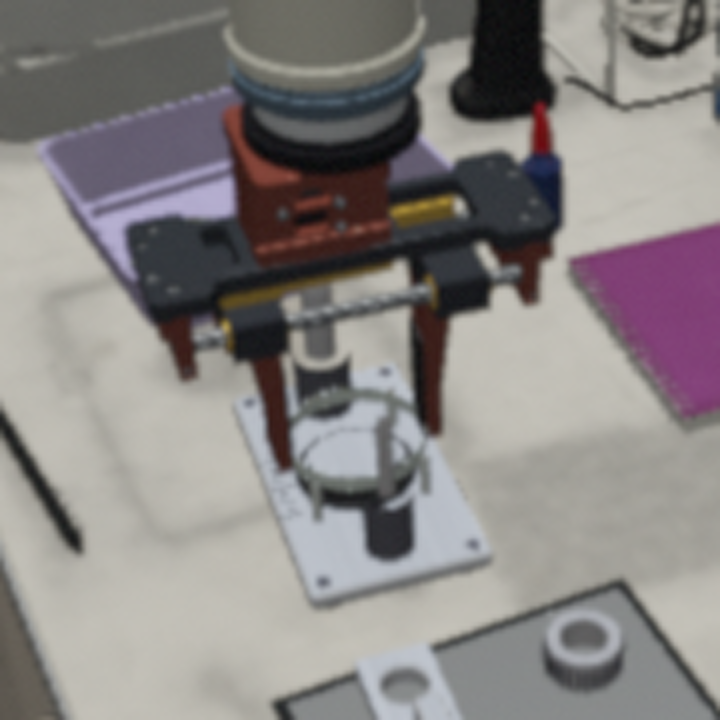

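```bash
python3 -m crank '[[[-0.5,0,0],[0,0,0],0],[[-1.0,0,0],[0,0,0],0],[[-2.0,0,0],[0,0,0],0],[[-3,0,0],[0,0,0],0],[[-3,0,0],[0,0,0],0]]'
python3 -m crank '[[[0,0,0],[0,0,0],0],[[0,0,0],[0,0,0],0]]'
python3 -c "
from h import *
print(get_obs()['qpos'])
r=img('wrist');crop(r,170,150,470,420,2.6,'w9.png')
plan([553.5,362,130],-86.1,0,spd=4,turn=9)"
```

```text
t: 22.3
ee_pos: [485.9, 136.0, 127.0]
orientation: [0.085, 1.569, -0.085]
ft_force: [0.1, -0.6, -0.5]
width: 62.4
t: 22.55
ee_pos: [485.7, 135.9, 125.5]
orientation: [0.085, 1.569, -0.085]
ft_force: [-0.0, -0.2, -0.3]
width: 62.5
[2.49271186e-01 3.93358321e-01 1.96172046e+00 9.62985547e-06
 7.86778718e-01 3.57037954e-01]
[[[-0.06, 2.58, 0.48], [8.9, -0.0, 0.0], 0], [[-0.05, 2.62, 0.08], [8.9, -0.0, 0.0], 0], [[-0.06, 2.61, -0.33], [8.9, -0.0, 0.0], 0], [[-0.06, 2.52, -0.73], [8.9, -0.0, 0.0], 0], [[-0.05, 2.37, -1.11], [8.9, -0.0, 0.0], 0]]
[[[-0.06, 2.18, -1.47], [8.9, -0.0, 0.0], 0], [[-0.06, 1.92, -1.78], [8.9, -0.0, 0.0], 0], [[-0.05, 1.63, -2.06], [8.9, -0.0, 0.0], 0], [[-0.06, 1.29, -2.29], [8.9, -0.0, 0.0], 0]]
err [-0.04 -0.02  0.02] [-0.18  0.01  0.07]
```

View pics/w9.png

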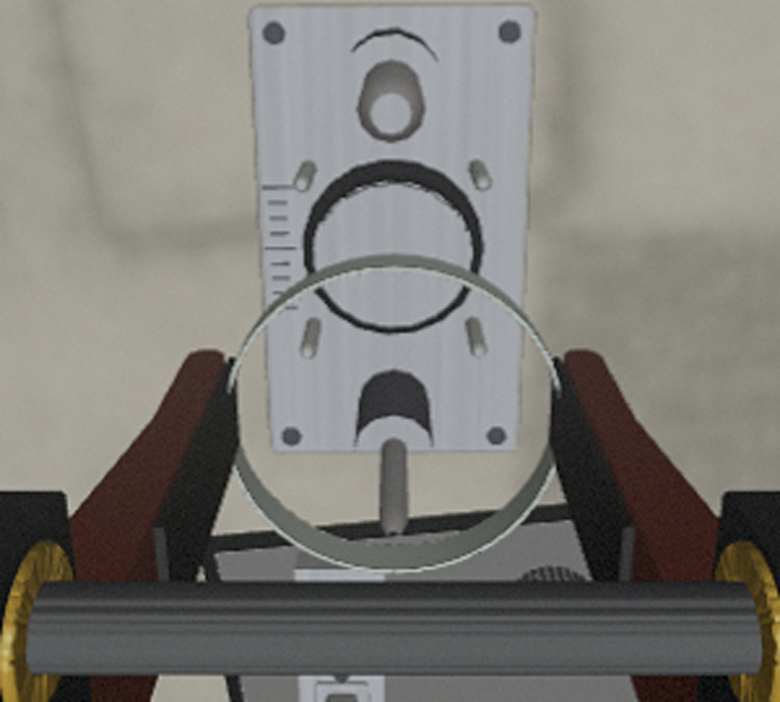

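```bash
python3 -c "
from h import *
r=img('scene');crop(r,130,60,330,220,4,'s9.png')
t=img('top');crop(t,100,120,260,330,2.8,'t9.png')"
```

```text
(no output)
```

View pics/s9.png

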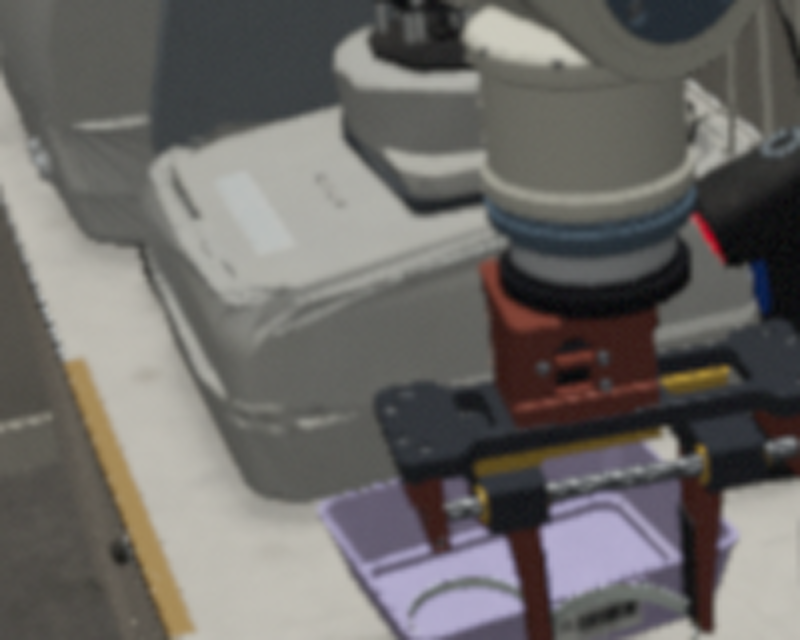

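View pics/t9.png

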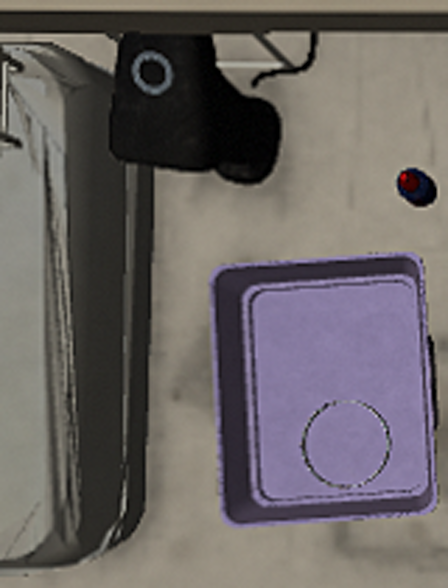

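```bash
python3 -c "
from h import *
t=img('top')
for u,v in ((154,240),(146,240),(150,215)):
  print([ray(t,(u,v),z)[:2].round(0) for z in (0,50,100,150)])
for u,v in ((187,185),(196,182),(175,178)):
  print([ray(t,(u,v),z)[:2].round(0) for z in (0,50,100,150,200)])
plan([553.5,356,130],93.9,0,spd=4,turn=9)
"
```

```text
[array([554., 503.]), array([552., 485.]), array([549., 467.]), array([546., 449.])]
[array([554., 520.]), array([552., 501.]), array([549., 482.]), array([546., 463.])]
[array([608., 513.]), array([603., 494.]), array([598., 476.]), array([592., 457.])]
[array([673., 434.]), array([665., 420.]), array([656., 405.]), array([648., 390.]), array([640., 376.])]
[array([680., 415.]), array([671., 401.]), array([662., 388.]), array([654., 374.]), array([645., 360.])]
[array([688., 461.]), array([679., 445.]), array([670., 429.]), array([661., 413.]), array([652., 397.])]
[[[-0.05, 1.88, 0.37], [-8.3, -0.0, -0.0], 0], [[-0.04, 1.82, 0.63], [-8.3, -0.0, -0.0], 0], [[-0.05, 1.7, 0.89], [-8.3, -0.0, -0.0], 0], [[-0.04, 1.55, 1.13], [-8.3, -0.0, -0.0], 0], [[-0.05, 1.38, 1.34], [-8.3, -0.0, -0.0], 0]]
[[[-0.04, 1.17, 1.52], [-8.3, -0.0, -0.0], 0], [[-0.05, 0.94, 1.68], [-8.3, -0.0, -0.0], 0], [[-0.05, 0.68, 1.79], [-8.3, -0.0, -0.0], 0], [[-0.04, 0.42, 1.87], [-8.3, -0.0, -0.0], 0], [[-0.05, 0.15, 1.92], [-8.3, -0.0, -0.0], 0]]
[[[-0.04, -0.14, 1.91], [-8.3, -0.0, -0.0], 0], [[-0.05, -0.41, 1.88], [-8.3, -0.0, -0.0], 0]]
err [-0.04  0.01 -0.01] [-0.48 -0.02 -0.11]
```

```bash
python3 -m crank '[[[0,1.9,0.4],[-8.3,0,0],0],[[-0.1,1.8,0.6],[-8.3,0,0],0],[[-0.1,1.7,0.9],[-8.3,0,0],0],[[-0.1,1.5,1.1],[-8.3,0,0],0],[[0,1.4,1.3],[-8.3,0,0],0]]'
python3 -m crank '[[[0,1.2,1.5],[-8.3,0,0],0],[[-0.1,0.9,1.7],[-8.3,0,0],0],[[0,0.7,1.8],[-8.3,0,0],0],[[-0.1,0.4,1.9],[-8.3,0,0],0],[[0,0.1,1.9],[-8.3,0,0],0]]'
python3 -m crank '[[[0,-0.1,1.9],[-8.3,0,0],0],[[0,-0.4,1.9],[-8.3,0,0],0],[[0,0,0],[0,0,0],0],[[0,0,0],[0,0,0],0]]'
python3 -c "
from h import *
plan([553.5,356,70],93.9,0)
r=img('wrist');cv2.imwrite('pics/w10.png',r['bgr'])
"
```

```text
t: 23.38
ee_pos: [513.9, 227.6, 127.9]
orientation: [-0.487, 1.517, 0.486]
ft_force: [0.7, 0.7, -0.4]
width: 62.2
t: 24.0
ee_pos: [542.8, 319.3, 129.7]
orientation: [-1.042, 1.309, 1.042]
ft_force: [0.5, 0.6, -1.1]
width: 62.5
t: 24.5
ee_pos: [553.3, 355.0, 129.9]
orientation: [-1.251, 1.184, 1.252]
ft_force: [-0.2, -0.1, 0.0]
width: 62.2
[[[5.99, -0.03, 0.11], [-0.6, -0.1, -0.1], 0]]
err [ 0.03 -0.03  0.04] [-0.03  0.04  0.02]
```

View pics/w10.png

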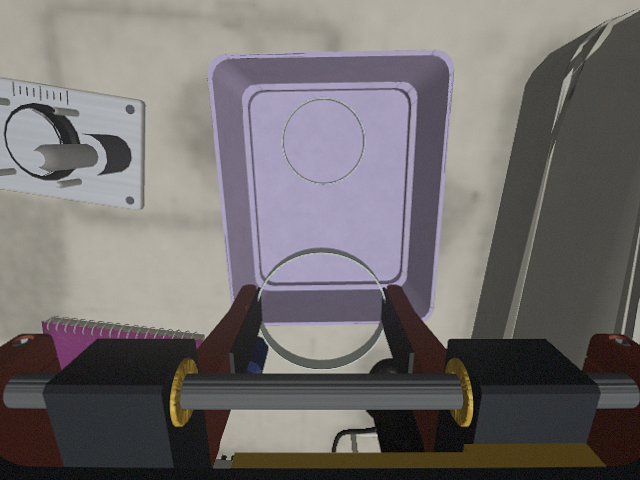

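```bash
python3 -c "
from h import *
r=img('wrist')
for uv,z in [((246,83),9),((416,82),9),((409,286),9),((261,286),9),((323.5,141),6),((208,55),52),((454,55),52)]: print(uv,ray(r,uv,z).round(1))
"
```

```text
(246, 83) [434.1 291.3   9. ]
(416, 82) [426.2 419.    9. ]
(409, 286) [591.8 435.4   9. ]
(261, 286) [599.3 303.5   9. ]
(323.5, 141) [472.6 352.    6. ]
(208, 55) [425.1 276.5  52. ]
(454, 55) [416.4 430.3  52. ]
```

```bash
python3 -m crank '[[[3,0,0.3],[-0.6,0,0],0],[[4,0,0.3],[0,0,0],0],[[3,0,0],[0,0,0],0],[[0.5,0,0],[0,0,0],0],[[0,0,0],[0,0,0],0]]'
python3 -m crank '[[[1,0,0],[0,0,0],0],[[0,0,0],[0,0,0],0],[[0,0,0],[0,0,0],0]]'
python3 -c "
from h import *
r=img('wrist');cv2.imwrite('pics/w11.png',r['bgr'])
"
```

```text
t: 25.22
ee_pos: [553.9, 361.5, 26.2]
orientation: [-1.26, 1.175, 1.26]
ft_force: [0.9, 0.1, 0.9]
width: 62.2
t: 25.6
ee_pos: [553.8, 361.9, 16.2]
orientation: [-1.261, 1.175, 1.26]
ft_force: [0.4, 0.4, -0.4]
width: 62.2
```

View pics/w11.png

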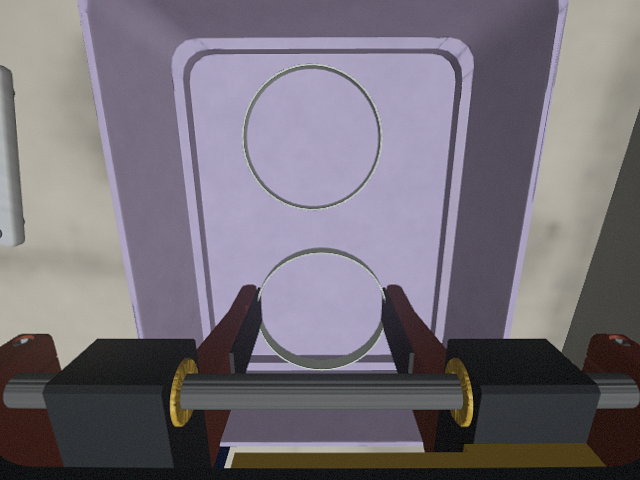

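```bash
python3 -m crank '[[[0.7,0,0],[0,0,0],0],[[0.4,0,0],[0,0,0],0],[[0,0,0],[0,0,0],0],[[0,0,0],[0,0,0],0]]'
```

```text
t: 26.15
ee_pos: [553.6, 361.7, 4.6]
orientation: [-1.261, 1.175, 1.261]
ft_force: [-0.2, 0.7, 0.3]
width: 62.2
```

```bash
python3 -m crank '[[[0,0,0],[0,0,0],7],[[0,0,0],[0,0,0],7.6],[[0,0,0],[0,0,0],7.6],[[0,0,0],[0,0,0],7.6]]'
python3 -m crank '[[[-2,0,0],[0,0,0],7.6],[[-5,0,0],[0,0,0],7.6],[[-5.5,0,0],[0,0,0],7.6],[[0,0,0],[0,0,0],7.6],[[0,0,0],[0,0,0],7.6]]'
python3 -c "
from h import *
r=img('wrist');cv2.imwrite('pics/w12.png',r['bgr'])
plan([553.5,361,130],93.9,0)
t=img('top');crop(t,160,200,270,320,5,'t12.png')
"
```

```text
t: 26.65
ee_pos: [553.6, 361.7, 4.7]
orientation: [-1.261, 1.175, 1.261]
ft_force: [0.7, 0.2, 0.4]
width: 76.2
t: 27.28
ee_pos: [553.4, 361.7, 130.4]
orientation: [-1.261, 1.174, 1.26]
ft_force: [0.1, -0.9, -0.3]
width: 75.9
[[[-0.07, -0.06, -0.03], [0.1, -0.0, -0.1], 0]]
err [-0.03 -0.05  0.04] [ 0.02 -0.03  0.04]
```

View pics/w12.png

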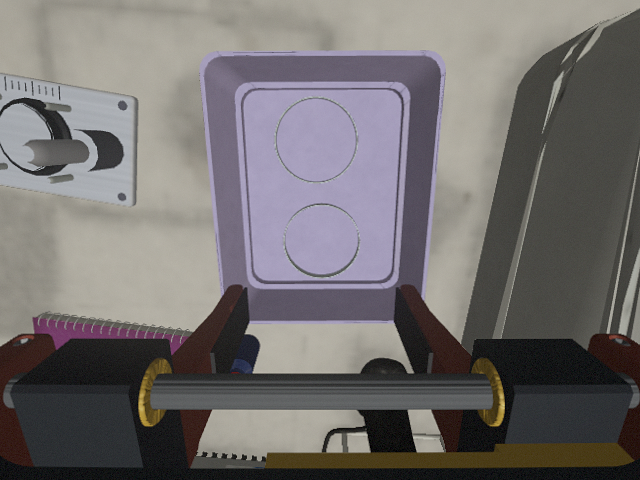

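View pics/t12.png

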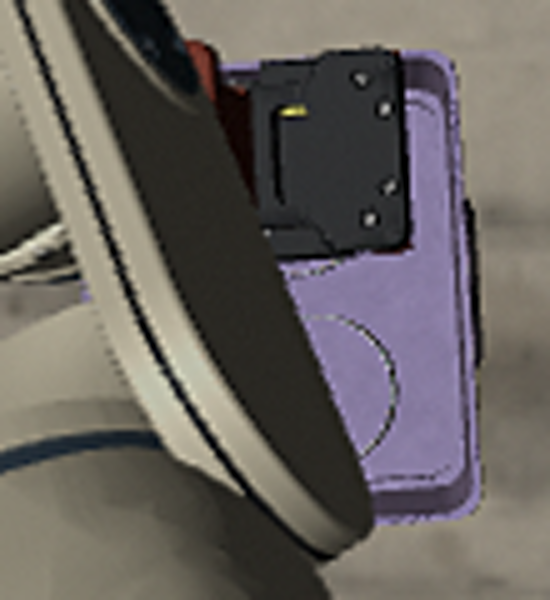

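```bash
python3 -c "
from h import *
z=R.from_rotvec([.085,1.569,-.085]).as_matrix()[:,2];y=np.degrees(np.arctan2(z[1],z[0]));print(y)
plan([445.3,-54.7,110],y,4,turn=9.5)
"
```

```text
-6.201507786673933
[[[0.18, 1.24, -3.7], [9.1, -0.0, -0.0], 4], [[0.17, 0.64, -3.85], [9.1, -0.0, -0.0], 4], [[0.18, 0.01, -3.91], [9.1, -0.0, -0.0], 4], [[0.17, -0.59, -3.86], [9.1, -0.0, -0.0], 4], [[0.18, -1.2, -3.71], [9.1, -0.0, -0.0], 4]]
[[[0.17, -1.78, -3.48], [9.1, -0.0, -0.0], 4], [[0.18, -2.3, -3.15], [9.1, -0.0, -0.0], 4], [[0.17, -2.77, -2.75], [9.1, -0.0, -0.0], 4], [[0.18, -3.17, -2.28], [9.1, -0.0, -0.0], 4], [[0.17, -3.49, -1.75], [9.1, -0.0, -0.0], 4]]
[[[0.18, -3.72, -1.17], [9.1, -0.0, -0.0], 4]]
err [-0.04 -0.04  0.01] [ 0.12 -0.1   0.08]
```

```bash
python3 -m crank '[[[0,1.2,-3.7],[9.1,0,0],6],[[0,0.6,-3.9],[9.1,0,0],4],[[0,0,-3.9],[9.1,0,0],4],[[0,-0.6,-3.9],[9.1,0,0],4],[[0,-1.2,-3.7],[9.1,0,0],4]]'
python3 -m crank '[[[0.2,-1.8,-3.5],[9.1,0,0],4],[[0.3,-2.3,-3.1],[9.1,0,0],4],[[0.3,-2.8,-2.8],[9.1,0,0],4],[[0.4,-3.2,-2.3],[9.1,0,0],4],[[0.4,-3.5,-1.7],[9.1,0,0],4]]'
python3 -m crank '[[[0.4,-3.7,-1.2],[9.1,0,0],4],[[0,0,0],[0,0,0],4],[[0,0,0],[0,0,0],4],[[0,0,0],[0,0,0],4]]'
python3 -c "
from h import *
plan([445.3,-54.7,70],-6.2,4)
r=img('wrist');cv2.imwrite('pics/w13.png',r['bgr'])
"
```

```text
t: 28.0
ee_pos: [504.2, 170.5, 128.2]
orientation: [-0.658, 1.472, 0.658]
ft_force: [-0.0, 0.4, 0.2]
width: 40.5
t: 28.62
ee_pos: [456.0, -19.0, 112.5]
orientation: [-0.037, 1.573, 0.038]
ft_force: [0.3, -0.7, -0.4]
width: 39.7
t: 29.12
ee_pos: [447.6, -54.6, 109.5]
orientation: [0.082, 1.57, -0.082]
ft_force: [-0.6, 0.4, 0.9]
width: 39.9
[[[3.95, -0.03, -0.22], [0.2, -0.0, -0.0], 4]]
err [-0.03  0.    0.04] [ 0.04 -0.02 -0.01]
```

View pics/w13.png

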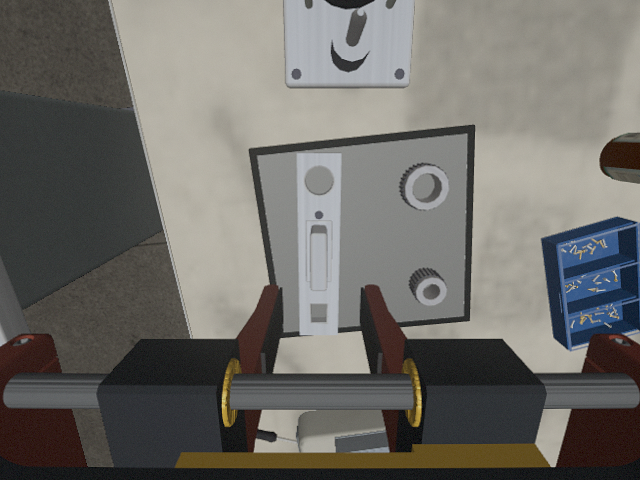

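```bash
python3 -m crank '[[[4,0,-0.2],[0.2,0,0],4],[[3,0,0],[0,0,0],4],[[1.5,0,0],[0,0,0],4],[[0.5,0,0],[0,0,0],4],[[0,0,0],[0,0,0],4]]'
python3 -m crank '[[[0,0,0],[0,0,0],4]]'
python3 -c "
from h import *
plan([445.3,-54.7,19],-6.2,4)"
```

```text
t: 29.8
ee_pos: [445.8, -55.1, 20.0]
orientation: [0.086, 1.569, -0.086]
ft_force: [-1.1, 0.1, 0.0]
width: 40.1
t: 29.92
ee_pos: [446.1, -55.3, 20.4]
orientation: [0.086, 1.568, -0.086]
ft_force: [-0.4, -0.6, -0.3]
width: 40.2
[[[0.14, 0.05, -0.09], [-0.1, 0.1, 0.0], 4]]
err [ 0.02 -0.01 -0.05] [ 0.03 -0.01  0.  ]
```

```bash
python3 -m crank '[[[0.1,0.1,-0.1],[0,0,0],4],[[0,0,0],[0,0,0],4],[[0,0,0],[0,0,0],0],[[0,0,0],[0,0,0],0],[[0,0,0],[0,0,0],0]]'
python3 -m crank '[[[0,0,0],[0,0,0],0],[[0,0,0],[0,0,0],0]]'
```

```text
t: 30.55
ee_pos: [444.6, -54.1, 18.7]
orientation: [0.086, 1.569, -0.086]
ft_force: [4.0, 1.2, 2.0]
width: 13.6
t: 30.8
ee_pos: [444.8, -54.2, 18.7]
orientation: [0.086, 1.569, -0.086]
ft_force: [1.0, -0.4, -1.0]
width: 11.7
```

```bash
python3 -m crank '[[[-1.5,0,0],[0,0,0],0],[[-3,0,0],[0,0,0],0],[[-4,0,0],[0,0,0],0],[[-2,0,0],[0,0,0],0],[[0,0,0],[0,0,0],0]]'
python3 -m crank '[[[0,3,0.3],[0,0,0],0],[[0,5,0.5],[0,0,0],0],[[0,5,0.5],[0,0,0],0],[[0,4,0.4],[0,0,0],0],[[0,2.3,0.2],[0,0,0],0]]'
python3 -m crank '[[[0,0,0],[0,0,0],0],[[0,0,0],[0,0,0],0],[[0,0,0],[0,0,0],0]]'
python3 -c "
from h import *
plan([485.2,135.7,60],-6.2,0)
r=img('wrist');cv2.imwrite('pics/w14.png',r['bgr'])
"
```

```text
t: 31.42
ee_pos: [445.4, -54.2, 125.5]
orientation: [0.086, 1.565, -0.086]
ft_force: [-0.2, 0.2, -1.9]
width: 11.5
t: 32.05
ee_pos: [483.8, 137.3, 122.6]
orientation: [0.084, 1.571, -0.085]
ft_force: [0.7, -1.0, -2.4]
width: 11.7
t: 32.42
ee_pos: [484.0, 134.7, 123.4]
orientation: [0.087, 1.57, -0.087]
ft_force: [-0.6, 0.5, -3.3]
width: 12.0
[[[3.17, 0.06, 0.05], [-0.1, -0.0, 0.0], 0], [[3.17, 0.06, 0.06], [-0.1, -0.0, 0.0], 0]]
err [-0.   -0.    0.05] [ 0.06 -0.05  0.03]
```

View pics/w14.png

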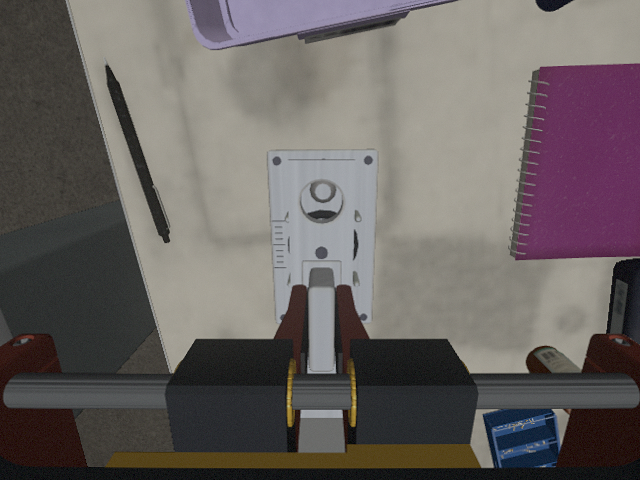

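```bash
python3 -m crank '[[[0,0.1,0.1],[0,0,0],0],[[0.8,0,0],[0,0,0],0],[[0,0,0],[0,0,0],0],[[0,0,0],[0,0,0],0]]'
python3 -c "
from h import *
plan([485.2,135.7,60],-6.2,0)
r=img('wrist');crop(r,240,130,400,300,3,'w15.png')
"
```

```text
t: 32.98
ee_pos: [485.5, 136.5, 115.5]
orientation: [0.086, 1.569, -0.086]
ft_force: [0.6, -0.3, -2.4]
width: 11.9
[[[5.55, -0.08, -0.02], [-0.1, -0.0, 0.0], 0]]
err [-0.02  0.02  0.01] [ 0.02 -0.02  0.01]
```

View pics/w15.png

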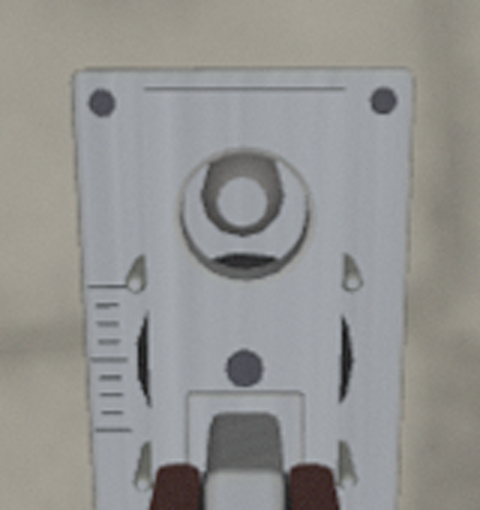

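```bash
python3 -m crank '[[[1.0,-0.1,0],[0,0,0],0],[[1.0,0,0],[0,0,0],0],[[0,0,0],[0,0,0],0]]'
python3 -m crank '[[[1.0,0,0],[0,0,0],0],[[1.0,0,0],[0,0,0],0],[[0,0,0],[0,0,0],0],[[0,0,0],[0,0,0],0]]'
python3 -c "
from h import *
plan([485.2,135.7,60],-6.2,0)"
```

```text
t: 33.4
ee_pos: [484.7, 135.3, 94.5]
orientation: [0.086, 1.571, -0.087]
ft_force: [-0.4, 0.7, -1.8]
width: 12.2
t: 33.9
ee_pos: [485.6, 135.5, 75.6]
orientation: [0.086, 1.569, -0.086]
ft_force: [-0.4, -0.8, -1.8]
width: 11.8
[[[1.56, 0.01, -0.04], [-0.1, -0.0, 0.0], 0]]
err [ 0.03  0.04 -0.02] [ 0.02 -0.01  0.  ]
```

```bash
python3 -m crank '[[[1.0,0,0],[0,0,0],0],[[0.5,0,0],[0,0,0],0],[[0,0,0],[0,0,0],0],[[0,0,0],[0,0,0],0]]'
```

```text
t: 34.4
ee_pos: [485.5, 135.5, 60.6]
orientation: [0.086, 1.569, -0.086]
ft_force: [0.4, -0.1, -1.1]
width: 12.0
```

```bash
python3 -m crank '[[[0.1,0,0],[0,0,0],0],[[0,0,0],[0,0,0],0]]'
python3 -m crank '[[[0,0,0],[0,0,0],4],[[0,0,0],[0,0,0],4],[[0,0,0],[0,0,0],4],[[0,0,0],[0,0,0],4]]'
python3 -m crank '[[[-3,0,0],[0,0,0],4],[[-4,0,0],[0,0,0],4],[[0,-4,0],[0,0,0],4],[[0,0,0],[0,0,0],4],[[0,0,0],[0,0,0],4]]'
python3 -c "
from h import *
r=img('wrist');cv2.imwrite('pics/w16.png',r['bgr'])
plan([528.8,-13,110],-6.2,6)
r=img('scene');crop(r,200,180,420,410,3,'s16.png')"
```

```text
t: 34.65
ee_pos: [485.5, 135.5, 59.7]
orientation: [0.086, 1.569, -0.086]
ft_force: [-0.5, -0.5, -2.8]
width: 11.8
t: 35.15
ee_pos: [485.6, 135.6, 59.7]
orientation: [0.086, 1.569, -0.086]
ft_force: [0.5, -0.8, -0.1]
width: 40.1
t: 35.78
ee_pos: [481.2, 95.9, 129.6]
orientation: [0.087, 1.569, -0.087]
ft_force: [-0.5, 0.1, -0.1]
width: 40.0
[[[0.65, -3.44, 1.98], [-0.0, -0.0, -0.0], 6], [[0.65, -3.44, 1.97], [-0.0, -0.0, -0.0], 6], [[0.65, -3.44, 1.98], [-0.0, -0.0, -0.0], 6]]
err [-0.03 -0.05  0.04] [-0.09 -0.01 -0.01]
```

View pics/w16.png

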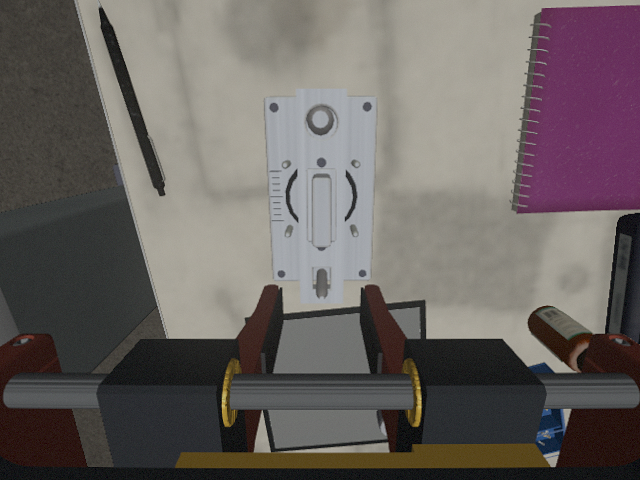

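View pics/s16.png

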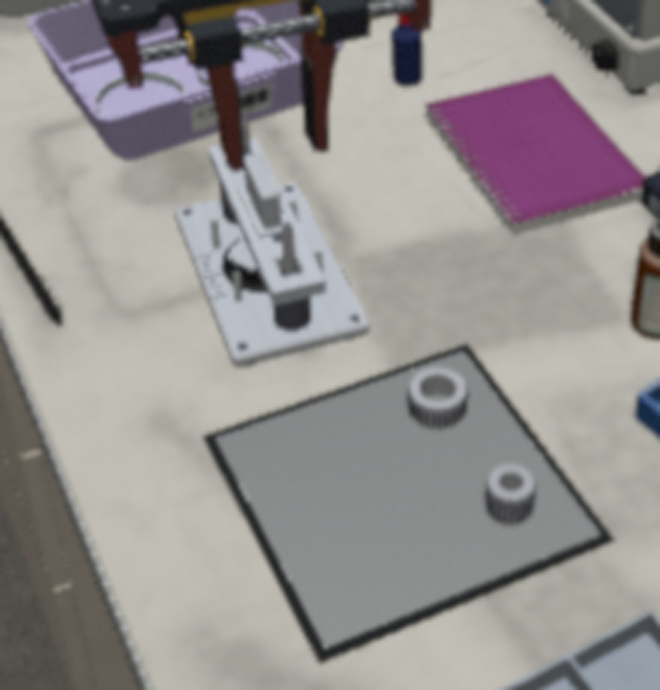

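```bash
python3 -m crank '[[[0,-2.5,1.4],[0,0,0],6],[[0.6,-4.2,2.4],[0,0,0],6],[[1.3,-3.6,2.1],[0,0,0],6],[[0,0,0],[0,0,0],6],[[0,0,0],[0,0,0],6]]'
python3 -c "
from h import *
plan([528.8,-13,5],-6.2,6)"
```

```text
t: 36.5
ee_pos: [528.1, -12.4, 110.3]
orientation: [0.086, 1.57, -0.086]
ft_force: [-0.8, -0.0, 0.8]
width: 60.0
[[[5.26, -0.03, 0.05], [-0.0, -0.0, -0.0], 6], [[5.27, -0.03, 0.04], [-0.0, -0.0, -0.0], 6]]
err [0.03 0.04 0.02] [-0.08 -0.07 -0.01]
```

```bash
python3 -m crank '[[[4,0,0],[0,0,0],6],[[4,0,0],[0,0,0],6],[[2,0,0],[0,0,0],6],[[0.5,0,0],[0,0,0],6],[[0,0,0],[0,0,0],6]]'
python3 -m crank '[[[0,0,0],[0,0,0],6],[[0,0,0],[0,0,0],6]]'
```

```text
t: 37.12
ee_pos: [528.6, -12.3, 6.1]
orientation: [0.085, 1.569, -0.085]
ft_force: [-0.1, 0.4, 0.5]
width: 60.0
t: 37.38
ee_pos: [529.2, -13.0, 6.6]
orientation: [0.086, 1.567, -0.086]
ft_force: [0.1, -0.6, -0.0]
width: 60.1
```

```bash
python3 -m crank '[[[0.1,0,0],[0,0,0],0],[[0,0,0],[0,0,0],0],[[0,0,0],[0,0,0],0],[[0,0,0],[0,0,0],0],[[0,0,0],[0,0,0],0]]'
python3 -m crank '[[[0,0,0],[0,0,0],0],[[-2,0,0],[0,0,0],0],[[-4,0,0],[0,0,0],0],[[-4.5,0,0],[0,0,0],0],[[0,0,0],[0,0,0],0]]'
python3 -c "
from h import *
plan([491.3,189.2,112],-6.2,0)"
```

```text
t: 38.0
ee_pos: [528.5, -13.1, 4.7]
orientation: [0.086, 1.569, -0.086]
ft_force: [-0.9, -0.3, 0.9]
width: 32.5
t: 38.62
ee_pos: [530.8, -13.1, 112.6]
orientation: [0.086, 1.563, -0.086]
ft_force: [0.3, 0.6, -0.8]
width: 32.2
[[[0.01, 4.92, -1.53], [-0.0, 0.1, -0.0], 0], [[0.01, 4.92, -1.54], [-0.0, 0.1, -0.0], 0], [[0.01, 4.92, -1.53], [-0.0, 0.1, -0.0], 0], [[0.02, 4.92, -1.54], [-0.0, 0.1, -0.0], 0]]
err [ 0.   -0.02  0.05] [-0.08 -0.04 -0.03]
```

```bash
python3 -m crank '[[[0,3,-0.9],[0,0,0],0],[[0,5,-1.5],[0,0,0],0],[[0,5.5,-1.6],[0,0,0],0],[[0,4.2,-1.3],[0,0,0],0],[[0,2,-0.6],[0,0,0],0]]'
python3 -m crank '[[[0,0,0],[0,0,0],0],[[0,0,0],[0,0,0],0],[[0,0,0],[0,0,0],0]]'
python3 -c "
from h import *
plan([491.3,189.2,60],-6.2,0)
r=img('wrist');crop(r,240,200,400,350,4,'w17.png')"
```

```text
t: 39.25
ee_pos: [489.9, 191.0, 108.2]
orientation: [0.084, 1.571, -0.085]
ft_force: [0.5, 0.4, -0.8]
width: 32.4
t: 39.62
ee_pos: [491.4, 188.2, 109.3]
orientation: [0.087, 1.57, -0.087]
ft_force: [1.2, 0.6, -0.2]
width: 32.2
[[[4.93, 0.1, -0.02], [-0.2, -0.0, 0.0], 0]]
err [ 0.02  0.03 -0.01] [ 0.05 -0.04  0.02]
```

View pics/w17.png

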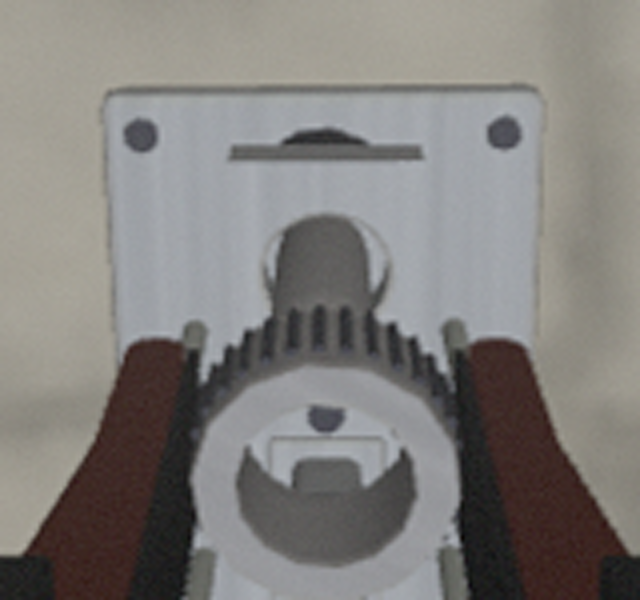

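```bash
python3 -m crank '[[[1,0,0],[0,0,0],0],[[0.5,0,0],[0,0,0],0],[[0,0,0],[0,0,0],0]]'
python3 -c "
from h import *
plan([491.3,189.2,60],-6.2,0)"
```

```text
t: 40.05
ee_pos: [491.0, 188.9, 94.0]
orientation: [0.086, 1.57, -0.087]
ft_force: [0.7, -0.4, -0.7]
width: 32.2
[[[3.4, 0.04, 0.03], [-0.1, -0.1, 0.0], 0]]
err [-0.01 -0.04  0.01] [0.01 0.03 0.03]
```

```bash
python3 -m crank '[[[0.8,0,0],[0,0,0],0],[[0.8,0,0],[0,0,0],0],[[0,0,0],[0,0,0],0]]'
python3 -m crank '[[[0.8,0,0],[0,0,0],0],[[0.8,0,0],[0,0,0],0],[[0,0,0],[0,0,0],0],[[0,0,0],[0,0,0],0]]'
```

```text
t: 40.42
ee_pos: [490.8, 189.0, 77.9]
orientation: [0.086, 1.571, -0.087]
ft_force: [-0.1, -0.3, -1.2]
width: 32.4
t: 40.92
ee_pos: [491.5, 189.2, 62.6]
orientation: [0.086, 1.569, -0.086]
ft_force: [-0.1, -0.0, -1.1]
width: 32.6
```

Going well; 3–4 mm remain, then release.

```bash
python3 -m crank '[[[0.3,0,0],[0,0,0],0],[[0,0,0],[0,0,0],0],[[0,0,0],[0,0,0],0]]'
python3 -m crank '[[[0,0,0],[0,0,0],6],[[0,0,0],[0,0,0],6],[[0,0,0],[0,0,0],6],[[0,0,0],[0,0,0],6]]'
python3 -m crank '[[[-3,0,0],[0,0,0],6],[[-4,0,0],[0,0,0],6],[[0,-4,0],[0,0,0],6],[[0,-4,0],[0,0,0],6],[[0,0,0],[0,0,0],6]]'
python3 -c "
from h import *
plan([529.8,-94.6,120],-6.2,5)
r=img('wrist');crop(r,210,60,420,300,2.5,'w18.png')"
```

```text
t: 41.3
ee_pos: [491.5, 189.2, 59.8]
orientation: [0.086, 1.569, -0.086]
ft_force: [0.1, 1.1, -1.0]
width: 32.3
t: 41.8
ee_pos: [491.5, 189.2, 59.7]
orientation: [0.086, 1.569, -0.086]
ft_force: [-0.4, 0.2, -0.0]
width: 59.7
t: 42.42
ee_pos: [482.1, 107.9, 129.8]
orientation: [0.088, 1.569, -0.088]
ft_force: [0.4, 0.5, -0.4]
width: 59.9
[[[0.25, -4.9, 1.75], [-0.1, -0.0, 0.0], 5], [[0.24, -4.9, 1.74], [-0.1, -0.0, 0.0], 5], [[0.25, -4.9, 1.74], [-0.1, -0.0, 0.0], 5], [[0.24, -4.91, 1.73], [-0.1, -0.0, 0.0], 5]]
err [-0.04  0.03 -0.02] [ 0.16 -0.03  0.02]
```

View pics/w18.png

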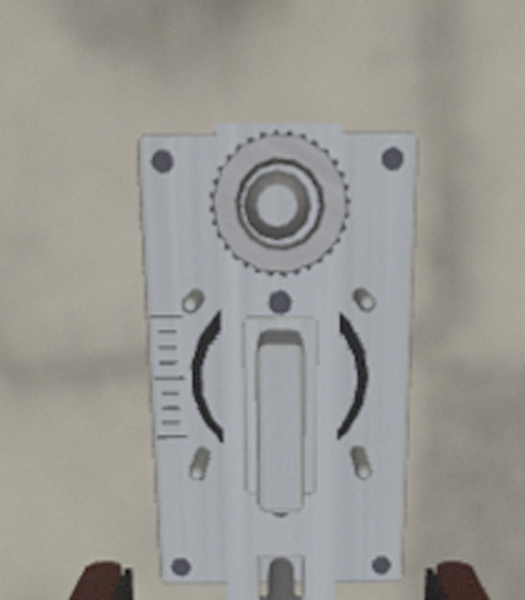

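Big collar is down on the thick post. Now the small one.

```bash
python3 -m crank '[[[0,-3,1.0],[0,0,0],5],[[0.2,-5,1.8],[0,0,0],5],[[0.4,-5.6,2.0],[0,0,0],5],[[0.4,-4,1.4],[0,0,0],5],[[0,-2,0.8],[0,0,0],5]]'
python3 -m crank '[[[0,0,0],[0,0,0],5],[[0,0,0],[0,0,0],5],[[0,0,0],[0,0,0],5]]'
python3 -c "
from h import *
plan([529.8,-94.6,5],-6.2,5)"
```

```text
t: 43.1
ee_pos: [531.6, -93.8, 119.4]
orientation: [0.087, 1.569, -0.087]
ft_force: [-0.4, 0.2, 0.2]
width: 50.1
t: 43.48
ee_pos: [530.6, -91.4, 119.8]
orientation: [0.085, 1.569, -0.085]
ft_force: [-1.0, 0.5, -0.6]
width: 50.0
[[[5.74, -0.17, -0.02], [0.0, -0.0, -0.0], 5], [[5.74, -0.16, -0.03], [0.0, -0.0, -0.0], 5]]
err [ 0.05 -0.01  0.02] [ 0.02 -0.01 -0.01]
```

```bash
python3 -m crank '[[[4,-0.3,0],[0,0,0],5],[[4,0,0],[0,0,0],5],[[2.5,0,0],[0,0,0],5],[[0.9,0,0],[0,0,0],5],[[0,0,0],[0,0,0],5]]'
python3 -m crank '[[[0,0,0],[0,0,0],5],[[0,0,0],[0,0,0],5],[[0,0,0],[0,0,0],5]]'
```

```text
t: 44.1
ee_pos: [530.5, -95.2, 5.7]
orientation: [0.085, 1.57, -0.085]
ft_force: [0.8, -0.2, 0.6]
width: 50.3
t: 44.48
ee_pos: [531.0, -95.9, 6.4]
orientation: [0.086, 1.568, -0.086]
ft_force: [-1.5, 0.5, -0.4]
width: 50.0
```

```bash
python3 -m crank '[[[0,0.1,-0.1],[0,0,0],5],[[0,0,0],[0,0,0],5],[[0,0,0],[0,0,0],0],[[0,0,0],[0,0,0],0],[[0,0,0],[0,0,0],0]]'
python3 -m crank '[[[0,0,0],[0,0,0],0],[[0,0,0],[0,0,0],0],[[0,0,0],[0,0,0],0]]'
```

```text
t: 45.1
ee_pos: [529.6, -94.7, 5.6]
orientation: [0.086, 1.569, -0.086]
ft_force: [-0.9, -0.0, -0.2]
width: 24.4
t: 45.48
ee_pos: [529.6, -94.7, 5.6]
orientation: [0.086, 1.569, -0.086]
ft_force: [-1.5, -0.4, -0.7]
width: 23.8
```

```bash
python3 -m crank '[[[-2,0,0],[0,0,0],0],[[-4,0,0],[0,0,0],0],[[-4.8,0,0],[0,0,0],0],[[0,0,0],[0,0,0],0],[[0,0,0],[0,0,0],0]]'
python3 -m crank '[[[0,2.5,-1.0],[0,0,0],0],[[0,4.5,-1.8],[0,0,0],0],[[0,4.9,-2.0],[0,0,0],0],[[0,3.5,-1.4],[0,0,0],0],[[0,1.5,-0.7],[0,0,0],0]]'
python3 -m crank '[[[0,0,0],[0,0,0],0],[[0,0,0],[0,0,0],0],[[0,0,0],[0,0,0],0],[[0,0,0],[0,0,0],0]]'
python3 -c "
from h import *
plan([479.7,80.8,60],-6.2,0)
r=img('wrist');crop(r,240,200,400,350,4,'w19.png')"
```

```text
t: 46.1
ee_pos: [529.1, -94.6, 113.3]
orientation: [0.086, 1.57, -0.086]
ft_force: [0.2, -0.0, -0.4]
width: 24.2
t: 46.72
ee_pos: [477.8, 82.2, 112.2]
orientation: [0.084, 1.572, -0.085]
ft_force: [-0.0, -0.7, -0.1]
width: 24.0
t: 47.22
ee_pos: [479.8, 80.1, 113.7]
orientation: [0.087, 1.569, -0.087]
ft_force: [-0.7, -1.0, -1.1]
width: 23.8
[[[5.37, 0.07, -0.01], [-0.1, 0.0, 0.0], 0]]
err [-0.04 -0.03  0.02] [-0.05  0.    0.  ]
```

View pics/w19.png

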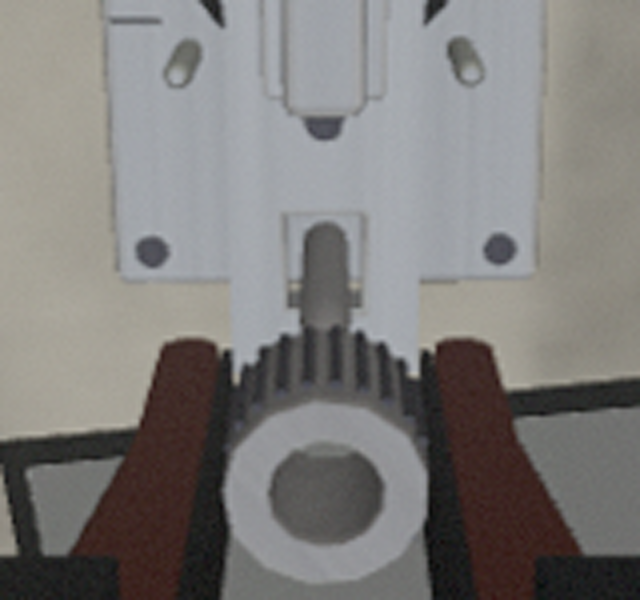

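Post and collar are aligned at column ~325. Go down.

```bash
python3 -m crank '[[[1.2,0.1,0],[0,0,0],0],[[0.8,0,0],[0,0,0],0],[[0,0,0],[0,0,0],0],[[0,0,0],[0,0,0],0]]'
python3 -m crank '[[[0.8,0,0],[0,0,0],0],[[0.8,0,0],[0,0,0],0],[[0,0,0],[0,0,0],0]]'
python3 -m crank '[[[0.8,0,0],[0,0,0],0],[[0.5,0,0],[0,0,0],0],[[0,0,0],[0,0,0],0],[[0,0,0],[0,0,0],0]]'
```

```text
t: 47.78
ee_pos: [479.6, 81.9, 93.5]
orientation: [0.086, 1.569, -0.086]
ft_force: [0.3, -0.3, -0.5]
width: 24.1
t: 48.15
ee_pos: [479.0, 81.8, 76.9]
orientation: [0.086, 1.571, -0.086]
ft_force: [-0.0, -0.3, -0.8]
width: 23.7
t: 48.65
ee_pos: [479.7, 81.9, 64.7]
orientation: [0.086, 1.569, -0.086]
ft_force: [-0.5, 0.0, -0.8]
width: 23.6
```

```bash
python3 -m crank '[[[0.2,-0.1,0],[0,0,0],0],[[0.2,0,0],[0,0,0],0],[[0,0,0],[0,0,0],0],[[0,0,0],[0,0,0],0]]'
python3 -m crank '[[[0,0,0],[0,0,0],5],[[0,0,0],[0,0,0],5],[[0,0,0],[0,0,0],5],[[0,0,0],[0,0,0],5]]'
python3 -m crank '[[[-3,0,0],[0,0,0],5],[[-5,0,0],[0,0,0],5],[[-4,-5,0],[0,0,0],5],[[0,-3,0],[0,0,0],5],[[0,0,0],[0,0,0],5]]'
python3 -c "
from h import *
r=img('wrist');cv2.imwrite('pics/w20.png',r['bgr'])
r=img('scene');crop(r,200,150,400,330,4,'s20.png')"
```

```text
t: 49.15
ee_pos: [479.5, 80.9, 60.7]
orientation: [0.086, 1.569, -0.086]
ft_force: [0.2, -0.7, -0.7]
width: 24.5
t: 49.65
ee_pos: [479.5, 80.9, 60.7]
orientation: [0.086, 1.569, -0.086]
ft_force: [-0.6, -0.7, -1.4]
width: 49.8
t: 50.28
ee_pos: [470.8, 1.3, 180.2]
orientation: [0.088, 1.568, -0.088]
ft_force: [-0.7, -0.2, 0.5]
width: 49.9
```

View pics/w20.png

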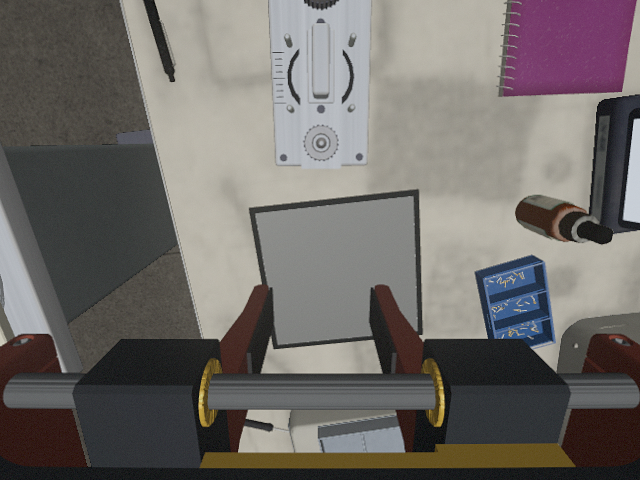

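View pics/s20.png

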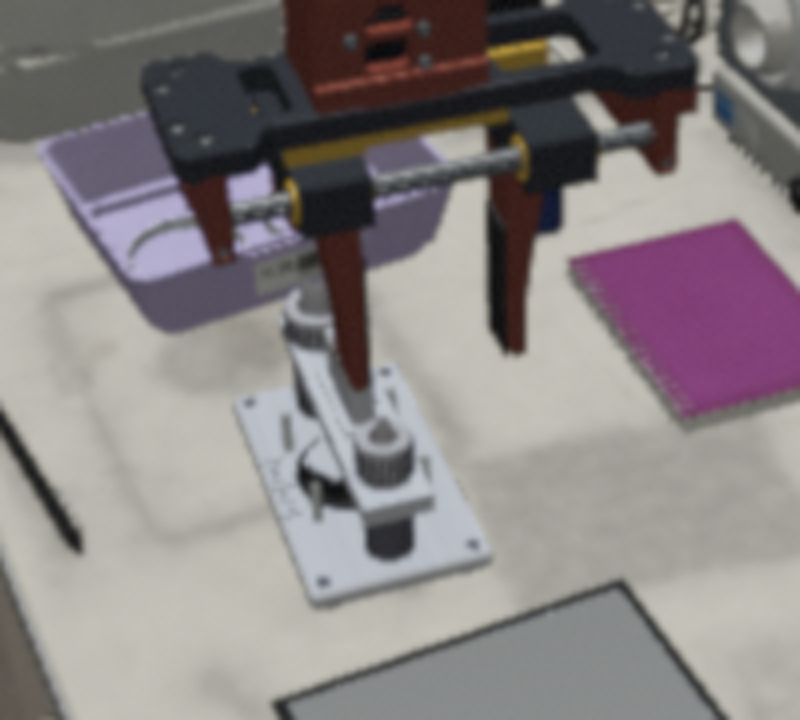

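```bash
python3 -m crank '[[[-2,-5,0],[0,0,0],5],[[0,-6,0],[0,0,0],5],[[0,-6,0],[0,0,0],5],[[0,-3,0],[0,0,0],5],[[0,0,0],[0,0,0],5]]'
python3 -m crank '[[[0,0,0],[0,0,0],5],[[0,0,0],[0,0,0],5],[[0,0,0],[0,0,0],5]]'
python3 -c "
from h import *
r=img('top');crop(r,165,160,425,320,3,'t21.png')
a=cv2.imread('pics/top0.png')
d=cv2.absdiff(a,r['bgr']).max(2);print('clamp diff>40',(d[245:300,285:368]>40).sum(), 'bottles',(d[170:200,235:260]>40).sum(),(d[165:192,384:406]>40).sum())
r=img('scene');crop(r,200,150,460,330,3,'s21.png')"
```

```text
t: 51.0
ee_pos: [449.1, -196.8, 199.1]
orientation: [0.088, 1.57, -0.087]
ft_force: [-0.2, 0.6, -0.8]
width: 50.4
t: 51.38
ee_pos: [449.2, -195.2, 199.7]
orientation: [0.085, 1.569, -0.085]
ft_force: [0.4, -0.4, -0.4]
width: 49.7
clamp diff>40 82 bottles 0 0
```

View pics/t21.png

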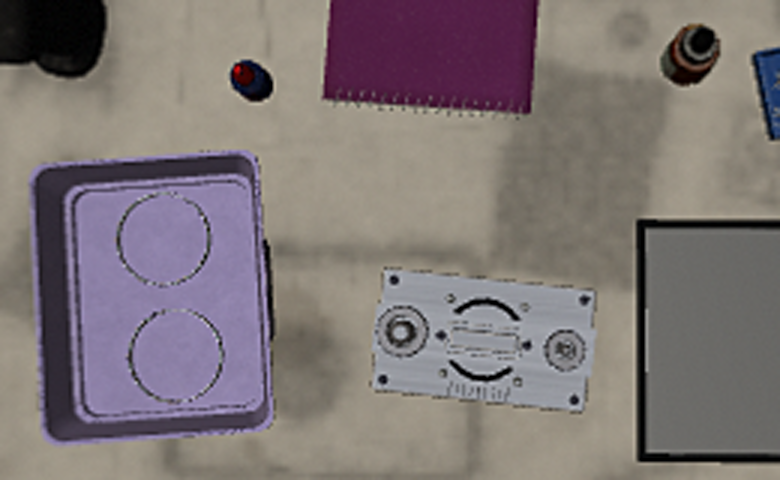

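View pics/s21.png

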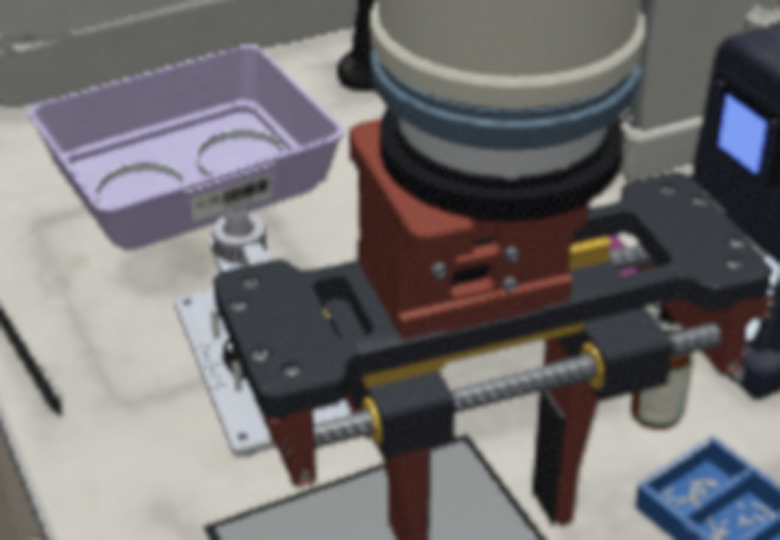

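```bash
python3 -c "
from workcell import *
print(close_job())"
```

```text
the job is handed in; nothing more can be done
None
```

The job is done and handed in at about 51.4 s of the 141 s allowed; it gives no verdict, so the result below rests on my own checks. I moved both collars to the mat, then the bridge, then the lens to the free half of the tray. After that I put the bridge back the same way round and each collar on its own post.

- **Clamp:** the last pictures show it complete. The bridge and collars look fully down, and no contact force showed as they went back on. I let each collar drop the last 1 mm or so. I did not measure their final positions separately; 82 pixels in the clamp area differed from the first top view.
- **Lens:** it lies flat on the tray floor, about 80 mm from the mate's centre. The mate looked unmoved.
- **Bottles:** they showed no change against the first top view.
- **Disagreements:** while holding the 66 mm lens, the gripper read about 62 mm; the lens still looked held level and centred. My two estimates of the tray's centre differed by about 3 mm, well within the room available.

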